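# Fit a die plate in the bench press and index it under the ram

## Task

Fit the brass die plate in the press's sliding carriage: press its two ears down into the slots past the spring clips until the plate sits flat on the bottom. Then squeeze the red latch tab against the carriage's grip, slide the carriage on to its next stop, under the ram and not past it, and let go so that the latch drops home there. Leave the other plates and everything else on the bench where they are.

Things in the scene. Friction and masses are not known exactly. Their poses are not given: they have to be found in the camera images.
- brass_plate_center (a point): Centre (half-way up) of the loose brass die plate, flat on the bench: 44 mm wide (its x) x 84 long (its y) x 14 thick, 22 mm hole through its middle. At each short end a central ear 12 mm wide, 11 long, 7 thick, level with the underside (106 mm over the ears). 0.36 to 0.5 kg. Same either way round; its z is its upper side
- nest_center (a point): Where the plate's centre must come to lie: 67 mm above the bench, 7 mm above the nest's floor pads, 13 mm above the carriage slab. Moves with the carriage. Axes are the press's: x to its column, y along the slide towards the ram (the plate's long side lies along y), z up. The plate goes in straight down. Both x sides of the nest are open: 30 mm of room for a finger beside the plate
- slot_near (a point): Middle of the open mouth of the ear slot at the nest's -y end, in an aluminium block, 81 mm above the bench; axes as nest_center. The slot is 16 mm wide, with 2 mm play round the ear, and lined on both x sides with bronze spring clips: 18 mm apart at the mouth, narrowing to 7 mm, they spring back over the ear when it is home. Pushing both ears past the clips takes some 10 to 20 N
- slot_far (a point): The same at the nest's +y end (99 mm from slot_near)
- carriage (a joint): Position of the carriage along its slide (press's +y), m. Starts at 0 to 0.001, latched in the first stop (loading place, 100 mm to the -y side of the ram). Next stop 0.100 (plate under the ram), last 0.200. About 3 N of friction; it moves only while the latch tab is pressed. Up to 1.5 mm of play each way in a stop
- latch_tab (a joint): Angle of the red latch tab, rad: 0 released with its tooth home in a stop, 0.22 fully squeezed; from about 0.17 the tooth is clear. A spring returns it (6 N at rest to 11 N squeezed, at slider_grip). Let go between stops, it rides at about 0.15 on the index bar until the tooth falls into a stop
- slider_grip (a point): Grip point of the slider grip at the carriage's front, 82 mm above the bench, 76 mm to the -x side of nest_center; axes as nest_center. A black post, 14 mm thick (y) and 18 wide, with the red tab on its +y side. Both lean 35 degrees from vertical towards -x. Squeezed along y they measure 23 mm, evenly about this point; at rest the tab flares out to 33 mm at its upper end
- grip_top (a point): Upper end of that post, 18 mm from slider_grip along the lean (the line from slider_grip to here is the lean; the foot is 42 mm the other way). Take the grip along this line, tool tilted 35 degrees: at the second stop it stands in front of and below the overhanging press head
- ram_axis (a point): Lower end of the fixed ram, on its axis, 92 mm above the bench. Axes as nest_center. The press head over it is 64 mm wide (y), reaches 54 mm to the -x side of this axis; its underside is 118 to 127 mm above the bench, its top at 265 mm. Column behind it (+x); a shaft on top and a ball-ended lever at the +y side reach up to 380 mm. The press is bolted down
- steel_plate_center (a point): Centre of a grey steel die plate of the same size and shape, smaller hole; to be left alone
- black_plate_center (a point): Centre of a black die plate of the same size and shape, bigger hole; to be left alone
- mallet: Hammer lying on the bench, 250 mm long; leave alone
- flux_jar: Amber glass jar with black cap, 64 mm across, 85 mm tall; leave alone
- blank_bowl: White bowl, 90 mm across, 40 mm tall; leave alone
- ring_clamp: Wooden ring clamp with brass collar lying on the bench, about 135 mm long; leave alone
There are look-alikes about, which are no part of the job. Of the things like the part that bears brass_plate_center, leave any that is purple; of the rest the smaller one is meant.

How it is judged:
By the outcome, as a careful person would: the job done as asked, in the order asked, and still so for the second after the job is handed in, with the robot touching nothing.
It also fails if it takes over 64 s, if anything falls off the work surface, if the arm or the gripper's body presses on something with over 40 N, if the wrist force passes 120 N, or if a joint passes its speed limit or range.

## Robot

A 6-joint arm with a two-finger parallel gripper is mounted at the origin on the work surface. World frame = base frame: x ahead of the robot, y to its left, z up, the work surface at z = 0. Lengths are in m, angles in degrees, forces in N, time in s.
With the tool pointing down it reaches from about 0.25 to 0.725 m from the base axis. Payload 9.7 kg.
Tool frame: the origin (TCP) lies between the finger pads; the fingertips stand 11 mm ahead of it and the grasp point (between the pads) lies 8 mm behind it; z points along the fingers, x is the direction in which the jaws open and shut, and the axes are right-handed (so a half turn about z gives the same grasp; the last joint's range is limited). The gripper opens to 85 mm and grips with 20 to 120 N. Pads are 22 mm wide; open, the fingers measure 114 mm over their backs; the gripper's body (76 mm by 85 mm) begins 54 mm behind the grasp point. The pads swing forward as they close: fully open they stand 13 mm farther back than shut.
Start: joints at [-67.38, 4.979, 10.078, 95.1, 0, 90], TCP at [0.212, -0.508, 0.242] pointing down, gripper open.
Joint ranges: [-179.16, 179.16], [-48.56, 103.87], [-65.8, 70.77], [-126.05, 130.52], [-82.76, 87.17], [-180, 180]. Speed limits (degrees/s): [127.2, 127.2, 147.25, 180, 180, 180].

## Interface

Orientations are given as [roll, pitch, yaw] about the fixed x, y, z axes, in that order (R = Rz(yaw) Ry(pitch) Rx(roll)).
In Python, from workcell import get_obs, camera, job_done, spotter gives the robot as it stands.
- The arm moves only by the tool play_rows, never from a script. Its argument "rows" is a list of rows, each a list of 3 entries, a list of its own where there are three numbers: the closure, from 0 (fully open) to 1 (shut), then the shift along the tool's x, y, z in cm, then the turn, a rotation vector about the tool's x, y, z in degrees. In form: [[claw, [x, y, z], [wx, wy, wz]], ...]. A call has 1 to 12 rows; each row shifts and turns the pose as measured when the row begins, along the tool's axes as they then stand; what a row does not reach is not made up. A row lasts 1/10 s, in which the tool goes at most 50 mm and 8.59 degrees, less where a joint would pass 70% of its speed; a pose out of reach is approached as far as the arm can. A call is refused whole if a number of a shift passes 5 or a number of a turn 8.59, either way. A call with a gripper value outside its range is refused whole. The fingers move at their own pace and stop on an object; "newtons" is the grip in N (left out, the last holds). Time passes only in rows, so rows that do not move let the fingers close. It gives the time, the measured TCP pose, the force and the opening at its end, in the units of the state.
- get_obs(): the state, without advancing time (a new reading comes with each control period).
- camera(name): name is "side" or "top" or "wrist"; returns a dict with "img" (480x640x3 uint8, red, green, blue), "intrinsics" (3x3 intrinsics, pixels), "k1" (the pictures are not rectified: a ray, as slopes to the right and down, at radius r is drawn at 1 + k1 r^2 times it, then the intrinsics apply), "xyz" and "orientation" of the camera in the world. Camera axes: x right, y down, z forward; pixel columns grow to the right and rows downward; lengths in m; the calibration is good to about 2 mm. A picture is of the moment at which its call begins. There is no depth.
- job_done(): hands the job in, once; it reports no verdict.
Trained networks look in a picture, given as the dict that the camera call returned (one of the last four; its "shot" number tells which), for a name from the list of things; names that differ only in an ending like _2 or _b are one class to them, and where a whole thing is asked for, a point or a joint stands for the part that bears it (a point fixed in the world has none). Each returns a list of dicts, best first, with "confidence" (0 to 1); they miss things now and then, are a little off and sometimes report something else, mostly with a low value. They report only what shows in the picture. A call takes as long as a camera call. They do not tell look-alikes from the thing itself.
- spotter.spot_in(picture, thing): "point" ([x, y, z] in m, in world coordinates, good to about 4 mm: the middle of the surface that is visible of it).
- spotter.trace(picture, thing): "pixels" (480x640 bool, what is visible of it).
The state is a dict: "time": time; "q": joint angles; "qd": joint speeds; "joint_efforts": joint torques, N m; "ee_pos": TCP position; "tcp_rot": TCP orientation; "wrist_force": force on the tool from outside, world axes, zero at the start; "torque": the same for the moment, N m; "opening": finger opening in m.
Only numpy, scipy, OpenCV 4.12 (cv2) and the standard library are available. Lean on these libraries where they do the work, as an engineer would, in place of code of your own. Each camera call takes 0.05 s, during which the arm holds its last target.

## Working session

There is one attempt and no reset: what is moved stays moved. The work goes in short steps, Python scripts to look and compute and a tool call to move; the robot and the scene stay as the last step left them, time stands still between calls to the robot, and variables do not carry over. Pictures are saved under pics/ and viewed, and the job is handed in when it is done.

Besides the shell and the picture viewer there is one more tool, called by a JSON object that holds its "method" and its "body", one argument or row to a line. play_rows: Moves the arm, as the interface text tells. Its arguments: {"type":"object","properties":{"rows":{"type":"array","items":{"type":"array"}},"newtons":{"type":"number"}},"required":["rows"]}

```bash
ls; mkdir -p pics; python3 - <<'E'
from workcell import get_obs, camera, job_done, spotter
import cv2,numpy as np
o=get_obs();print(o)
for n in ["side","top","wrist"]:
    c=camera(n);cv2.imwrite(f"pics/{n}0.png",c["img"][:,:,::-1]);print(n,c["intrinsics"],c["k1"],c["xyz"],c["orientation"])
    for t in ["brass_plate_center","nest_center","slot_near","slot_far","slider_grip","grip_top","ram_axis","steel_plate_center","black_plate_center","latch_tab","carriage"]:
        for d in spotter.spot_in(c,t): print(t,np.round(d["point"],4),round(d["confidence"],2))
E
```

```text
pics
{'time': 0.0, 'q': array([-6.73802615e+01,  5.01002431e+00,  1.00332674e+01,  9.50990620e+01,
       -1.02119881e-03,  8.99990271e+01]), 'qd': array([ 0.04936865, -0.02480796,  0.12015055,  0.02205134, -0.05242022,
        0.09718938]), 'joint_efforts': array([-1.60878277e-03, -5.20393753e+01,  4.64799035e+01,  1.66053465e-02,
       -1.03132572e-04, -2.04323726e-05]), 'ee_pos': array([ 0.21144834, -0.50749188,  0.24158275]), 'tcp_rot': array([ 1.79998980e+02,  7.58189512e-02, -6.73792886e+01]), 'wrist_force': array([-0.21394787,  0.39979376,  0.42256078]), 'torque': array([-0.0262209 ,  0.02340222,  0.00132002]), 'opening': 0.08507309780298793}
side [[574.28722447   0.         313.60802998]
 [  0.         574.28722447 237.5084006 ]
 [  0.           0.           1.        ]] -0.1353054211906039 [0.91936963 0.53368858 1.14753237] [-144.4087997    -0.65893522  144.75302746]
brass_plate_center [ 0.5981 -0.2109  0.014 ] 0.9
brass_plate_center [ 0.3059 -0.2104  0.0209] 0.88
brass_plate_center [ 0.1749 -0.3221  0.0106] 0.63
brass_plate_center [ 0.5207 -0.3727  0.0108] 0.56
brass_plate
[... 1258 characters left out ...]
1544 0.0572] 0.69
ram_axis [0.5212 0.2433 0.0549] 0.89
steel_plate_center [ 0.5178 -0.3793  0.0167] 0.6
black_plate_center [ 0.4461 -0.22    0.0122] 0.79
black_plate_center [ 0.5947 -0.2095  0.0141] 0.51
latch_tab [0.5222 0.1348 0.0579] 0.43
carriage [0.5764 0.1462 0.055 ] 0.9
carriage [ 0.3628 -0.368   0.0189] 0.32
wrist [[401.17885538   0.         322.54933105]
 [  0.         401.17885538 245.02183165]
 [  0.           0.           1.        ]] -0.017630066202753272 [ 0.27867916 -0.47989279  0.37425989] [ 1.63678200e+02  1.38279543e-02 -6.73837453e+01]
brass_plate_center [ 0.2627 -0.2269  0.0185] 0.82
brass_plate_center [ 0.1764 -0.3295  0.0138] 0.78
ram_axis [ 0.3242 -0.4018  0.0188] 0.25
```

View pics/side0.png

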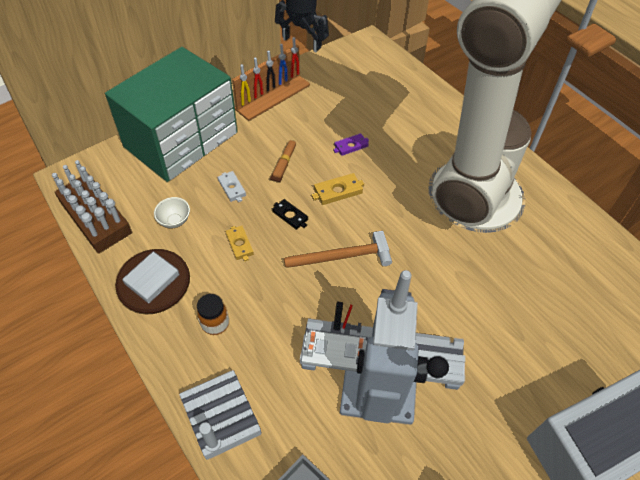

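View pics/top0.png

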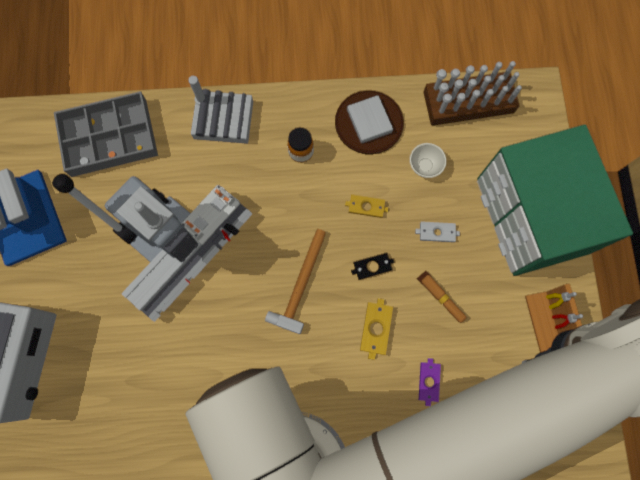

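View pics/wrist0.png

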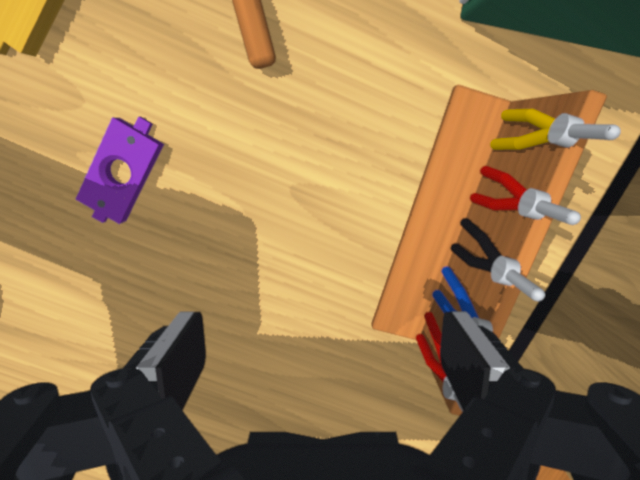

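Candidates in the top image: the small brass plate at (367,206), the larger brass one at (377,328), the purple one at (430,382), and the steel and black ones. I choose the small brass plate at about (0.598, -0.212). Next I'll check it close up and measure.

```bash
cat > h.py <<'E'
from workcell import get_obs, camera, job_done, spotter
import cv2,numpy as np
from scipy.spatial.transform import Rotation as Ro
def R(o): return Ro.from_euler('xyz',o,degrees=True).as_matrix()
def proj(c,P):
    P=np.atleast_2d(P); q=(P-c["xyz"])@R(c["orientation"]); s=q[:,:2]/q[:,2:]
    r2=(s**2).sum(1,keepdims=True); s=s*(1+c["k1"]*r2); K=c["intrinsics"]
    return s*[K[0,0],K[1,1]]+[K[0,2],K[1,2]]
def ray(c,uv):
    K=c["intrinsics"]; d=(np.atleast_2d(uv)-[K[0,2],K[1,2]])/[K[0,0],K[1,1]]; s=d.copy()
    for _ in range(20): s=d/(1+c["k1"]*(s**2).sum(1,keepdims=True))
    v=np.c_[s,np.ones(len(s))]@R(c["orientation"]).T
    return v
def atz(c,uv,z):
    v=ray(c,uv); return c["xyz"]+v*((z-c["xyz"][2])/v[:,2])[:,None]
def crop(c,u,v,w,h,k,name):
    im=c["img"][max(0,v):v+h,max(0,u):u+w,::-1]; cv2.imwrite("pics/"+name,cv2.resize(im,None,fx=k,fy=k,interpolation=cv2.INTER_CUBIC))
def plan(pos,rpy,n,claw,o=None):
    "rows from present pose to target"
    o=o or get_obs(); A=Ro.from_euler('xyz',o["tcp_rot"],degrees=True); B=Ro.from_euler('xyz',rpy,degrees=True)
    rv=(A.inv()*B).as_rotvec(); p=np.array(o["ee_pos"]);t=np.array(pos,float)
    out=[]
    for i in range(n):
        C=A*Ro.from_rotvec(rv*i/n); d=C.inv().apply((t-p)/n)*100
        out.append([claw,[round(x,2) for x in d],[round(x,2) for x in np.degrees(rv/n)]])
    return out
def yawdown(deg): return [180,0,deg]
E
python3 - <<'E'
from h import *
cs={n:camera(n) for n in["side","top"]}
crop(cs["top"],340,190,60,40,12,"tp.png")
crop(cs["top"],110,170,150,160,5,"tpress.png")
crop(cs["side"],290,260,190,170,4,"spress.png")
for n,c in cs.items():
    for d in spotter.trace(c,"brass_plate_center"):
        m=d["pixels"].astype(np.uint8); 
        ct=max(cv2.findContours(m,0,2)[0],key=cv2.contourArea).reshape(-1,2).astype(float)
        P=atz(c,ct,0.014)[:,:2]; r=cv2.minAreaRect((P*1000).astype(np.float32)); print(n,round(d["confidence"],2),r)
E
```

```text
side 0.91 ((298.7956848144531, -213.21865844726562), (74.04723358154297, 143.5828857421875), 76.30094146728516)
side 0.76 ((173.53350830078125, -323.2680969238281), (52.940120697021484, 98.4016342163086), 82.23735046386719)
top 0.75 ((298.7503356933594, -217.0975799560547), (61.78094482421875, 134.197998046875), 77.00067138671875)
top 0.65 ((596.1455688476562, -215.51258850097656), (103.92807006835938, 48.65479278564453), 77.11160278320312)
top 0.61 ((173.61087036132812, -325.611572265625), (46.48598098754883, 97.99913787841797), 80.9115219116211)
top 0.57 ((430.6446838378906, -32.406898498535156), (88.08839416503906, 251.8634490966797), 73.5149917602539)
```

View pics/tp.png

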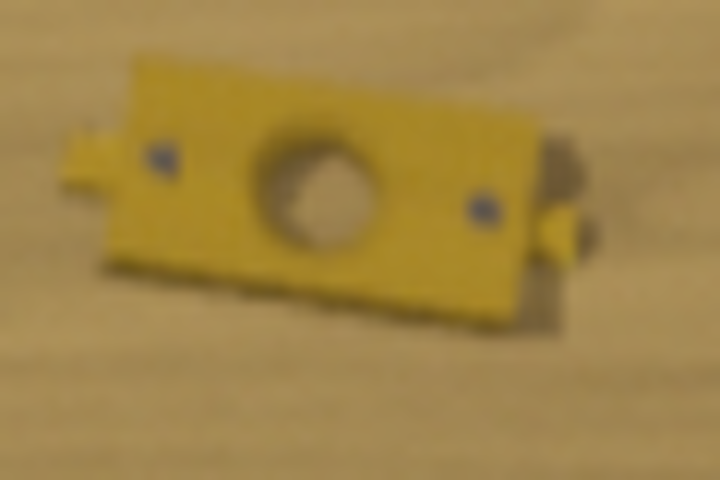

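View pics/tpress.png

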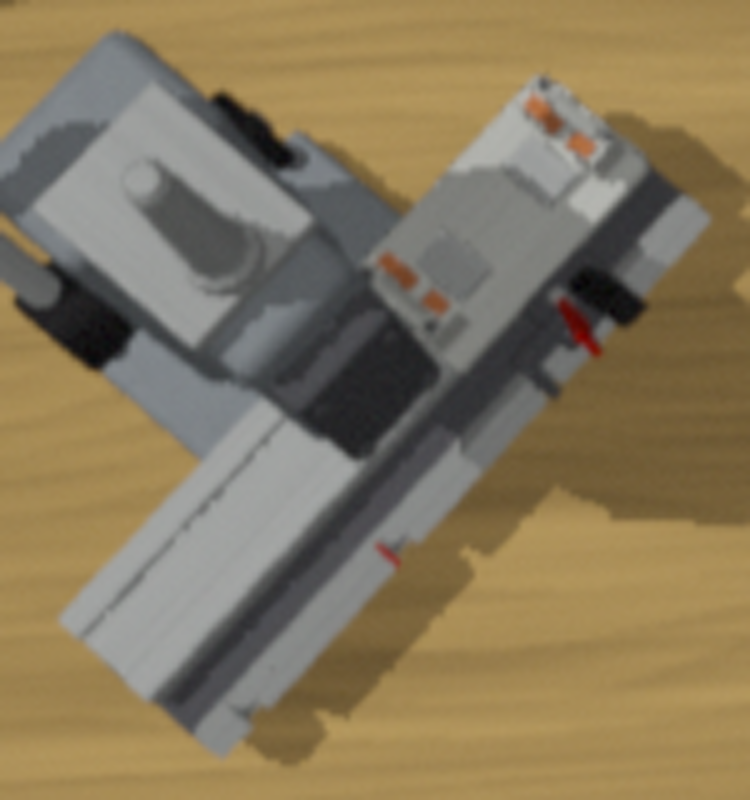

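View pics/spress.png

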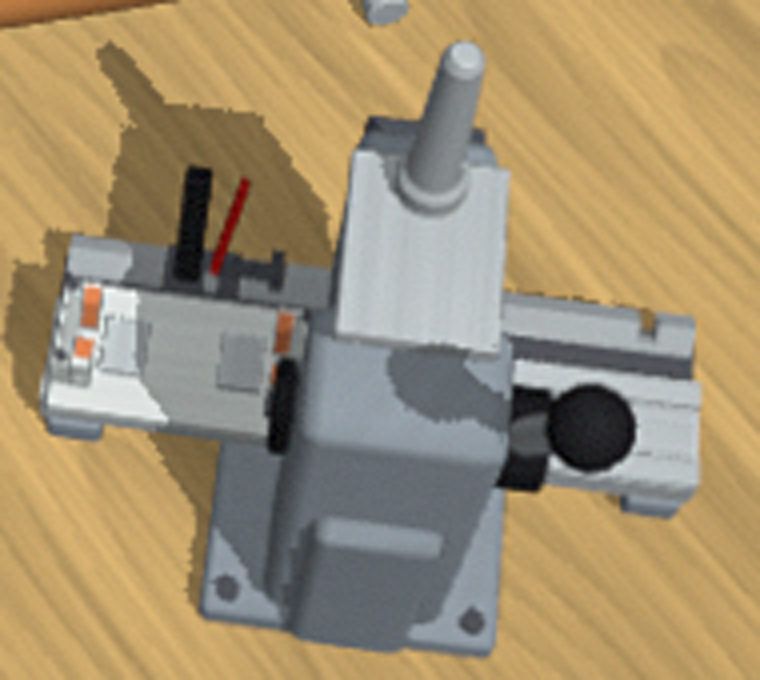

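```bash
python3 - <<'E'
from h import *
t=camera("top");s=camera("side")
def tri(ut,us):
    A=[];b=[]
    for c,u in((t,ut),(s,us)):
        v=ray(c,u)[0];v/=np.linalg.norm(v);M=np.eye(3)-np.outer(v,v);A.append(M);b.append(M@c["xyz"])
    A=np.vstack(A);b=np.hstack(b);x,r,_,_=np.linalg.lstsq(A,b,rcond=None);return x,r
T=lambda x,y:(110+x/5,170+y/5); S=lambda x,y:(290+x/4,260+y/4)
print("near clips",tri(T(563,125),S(88,322)))
print("far",tri(T(416,284),S(281,345)))
print("post top",tri(T(625,310),S(199,172)))
print("tab top",tri(T(598,350),S(246,183)))
n,f=atz(t,[T(563,125),T(416,284)],0.078);print(n,f,np.degrees(np.arctan2(*(f-n)[1::-1])),np.linalg.norm(f-n))
# slide edge lines : outer rail
a,b=atz(t,[T(710,215),T(222,755)],0.03);print(np.degrees(np.arctan2(*(b-a)[1::-1])))
P=lambda x,y:(340+x/12,190+y/12)
a,b=atz(t,[P(163,160),P(485,209)],0.014);print(a,b,(a+b)/2,np.degrees(np.arctan2(*(b-a)[1::-1])))
E
```

```text
near clips (array([0.6209194 , 0.12386859, 0.08011942]), array([6.77486837e-06]))
far (array([0.54850587, 0.19182639, 0.08221882]), array([1.96738384e-06]))
post top (array([0.52735738, 0.09414406, 0.09573373]), array([7.86182527e-08]))
tab top (array([0.50983747, 0.10923363, 0.08905848]), array([9.39635783e-06]))
[0.62289351 0.12284668 0.078     ] [0.55031812 0.19195021 0.078     ] 136.40375793783363 0.10021219603571196
136.43697014009095
[ 0.60355227 -0.18562582  0.014     ] [ 0.58923783 -0.25009269  0.014     ] [ 0.59639505 -0.21785926  0.014     ] -102.51903671211072
```

```bash
cat >> h.py <<'E'
def planyaw(pos,dyaw,n,claw,o=None):
    "down tool, turn yaw by dyaw (world +)"
    o=o or get_obs(); A=Ro.from_euler('xyz',o["tcp_rot"],degrees=True); p=np.array(o["ee_pos"]);t=np.array(pos,float);out=[]
    for i in range(n):
        C=Ro.from_euler('z',dyaw*i/n,degrees=True)*A; d=C.inv().apply((t-p)/n)*100
        out.append([claw,[round(x,1) for x in d],[0,0,round(-dyaw/n,1)]])
    return out
E
python3 - <<'E'
from h import *
r=planyaw([0.56,-0.22,0.25],234.9,30,0)
for x in r:print(x)
E
```

```text
[0, [np.float64(-0.4), np.float64(-1.4), np.float64(-0.0)], [0, 0, -7.8]]
[0, [np.float64(-0.2), np.float64(-1.5), np.float64(-0.0)], [0, 0, -7.8]]
[0, [np.float64(-0.0), np.float64(-1.5), np.float64(-0.0)], [0, 0, -7.8]]
[0, [np.float64(0.2), np.float64(-1.5), np.float64(-0.0)], [0, 0, -7.8]]
[0, [np.float64(0.4), np.float64(-1.5), np.float64(-0.0)], [0, 0, -7.8]]
[0, [np.float64(0.6), np.float64(-1.4), np.float64(-0.0)], [0, 0, -7.8]]
[0, [np.float64(0.8), np.float64(-1.3), np.float64(-0.0)], [0, 0, -7.8]]
[0, [np.float64(0.9), np.float64(-1.2), np.float64(-0.0)], [0, 0, -7.8]]
[0, [np.float64(1.1), np.float64(-1.1), np.float64(-0.0)], [0, 0, -7.8]]
[0, [np.float64(1.2), np.float64(-0.9), np.float64(-0.0)], [0, 0, -7.8]]
[0, [np.float64(1.3), np.float64(-0.7), np.float64(-0.0)], [0, 0, -7.8]]
[0, [np.float64(1.4), np.float64(-0.5), np.float64(-0.0)], [0, 0, -7.8]]
[0, [np.float64(1.5), np.float64(-0.3), np.float64(-0.0)], [0, 0, -7.8]]
[0, [np.float64(1.5), np.float64(-0.1), np.float64(-0.0)], [0, 0, -7.8]]
[0, [np.float64(1.5), np.float64(0.1), np.float64(-0.0)], [0, 0, -7.8]]
[0,
[... 380 characters left out ...]
p.float64(1.1), np.float64(-0.0)], [0, 0, -7.8]]
[0, [np.float64(0.8), np.float64(1.3), np.float64(-0.0)], [0, 0, -7.8]]
[0, [np.float64(0.6), np.float64(1.4), np.float64(-0.0)], [0, 0, -7.8]]
[0, [np.float64(0.4), np.float64(1.4), np.float64(-0.0)], [0, 0, -7.8]]
[0, [np.float64(0.2), np.float64(1.5), np.float64(-0.0)], [0, 0, -7.8]]
[0, [np.float64(0.0), np.float64(1.5), np.float64(-0.0)], [0, 0, -7.8]]
[0, [np.float64(-0.2), np.float64(1.5), np.float64(-0.0)], [0, 0, -7.8]]
[0, [np.float64(-0.4), np.float64(1.5), np.float64(-0.0)], [0, 0, -7.8]]
[0, [np.float64(-0.6), np.float64(1.4), np.float64(-0.0)], [0, 0, -7.8]]
[0, [np.float64(-0.8), np.float64(1.3), np.float64(-0.0)], [0, 0, -7.8]]
```

{"method": "play_rows", "body": {
  "rows": [
    [0, [-0.5, -1.8, 0], [0, 0, -7.8]],
    [0, [-0.8, -3.4, 0], [0, 0, 0]],
    [0, [-0.8, -3.5, 0], [0, 0, 0]],
    [0, [-0.6, -3.6, 0], [0, 0, 0]],
    [0, [-0.6, -3.6, 0], [0, 0, 0]],
    [0, [-0.6, -3.6, 0], [0, 0, 0]],
    [0, [-0.6, -3.6, 0], [0, 0, 0]],
    [0, [-0.6, -3.6, 0], [0, 0, 0]],
    [0, [-0.6, -3.6, 0], [0, 0, 0]],
    [0, [-0.6, -3.6, 0], [0, 0, 0]],
    [0, [-0.6, -3.6, 0], [0, 0, 0]],
    [0, [-0.6, -2, 0], [0, 0, 0]]
  ]
}}

```text
time: 3.3
ee_pos: [0.5243, -0.2353, 0.2419]
tcp_rot: [-180.0, -0.1, -59.6]
wrist_force: [-0.6, -0.7, -0.5]
opening: 0.0856
```

```bash
python3 -c "
from h import *
print(get_obs())"
```

```text
{'time': 3.3, 'q': array([-2.41433675e+01,  8.33710489e+00,  1.37082946e+01,  9.52862515e+01,
       -4.47857931e-02,  1.25436928e+02]), 'qd': array([20.22011817,  8.67881065,  9.86326246,  1.43319708, -0.47167905,
       20.10922326]), 'joint_efforts': array([ -1.49722606, -56.96125388,  46.12479687,  -0.15288991,
         0.12451787,  -0.29041942]), 'ee_pos': array([ 0.52431865, -0.23525021,  0.24186613]), 'tcp_rot': array([-1.79987242e+02, -9.51708406e-02, -5.95803390e+01]), 'wrist_force': array([-0.57737434, -0.66539723, -0.47734017]), 'torque': array([ 0.01760069, -0.00647166, -0.00312917]), 'opening': 0.08556078220302366}
```

{"method": "play_rows", "body": {
  "rows": [
    [0, [0, -0.5, 0], [0, 0, -8.1]],
    [0, [0, -0.5, 0], [0, 0, -8.1]],
    [0, [0, -0.5, 0], [0, 0, -8.1]],
    [0, [0, -0.5, 0], [0, 0, -8.1]],
    [0, [0, 0, 0], [0, 0, -8.1]],
    [0, [0, 0, 0], [0, 0, -8.1]],
    [0, [0, 0, 0], [0, 0, -8.1]],
    [0, [0, 0, 0], [0, 0, -8.1]],
    [0, [0, 0, 0], [0, 0, -8.1]],
    [0, [0, 0, 0], [0, 0, -8.1]],
    [0, [0, 0, 0], [0, 0, -8.1]],
    [0, [0, 0, 0], [0, 0, -8.1]]
  ]
}}

```text
time: 4.5
ee_pos: [0.5423, -0.2173, 0.2404]
tcp_rot: [-180.0, 0.0, 41.8]
wrist_force: [-0.3, 0.7, 0.7]
opening: 0.0854
```

{"method": "play_rows", "body": {
  "rows": [
    [0, [0, 0, 0], [0, 0, -8.1]],
    [0, [0, 0, 0], [0, 0, -8.1]],
    [0, [0, 0, 0], [0, 0, -8.1]],
    [0, [0, 0, 0], [0, 0, -8.1]],
    [0, [0, 0, 0], [0, 0, -8.1]],
    [0, [0, 0, 0], [0, 0, -8.1]],
    [0, [0, 0, 0], [0, 0, -8.1]],
    [0, [0, 0, 0], [0, 0, -8.1]],
    [0, [0, 0, 0], [0, 0, -8.1]],
    [0, [0, 0, 0], [0, 0, -8.1]],
    [0, [0, 0, 0], [0, 0, -8.1]],
    [0, [0, 0, 0], [0, 0, -8.1]]
  ]
}}

```text
time: 5.7
ee_pos: [0.5423, -0.2173, 0.24]
tcp_rot: [-180.0, -0.1, 143.2]
wrist_force: [-0.3, -0.4, 0.3]
opening: 0.0854
```

{"method": "play_rows", "body": {
  "rows": [
    [0, [-1.6, 1.0, 2.0], [0, 0, -8.1]],
    [0, [-1.7, 0.8, 2.0], [0, 0, -8.1]],
    [0, [-1.8, 0.5, 2.0], [0, 0, -8.1]],
    [0, [0, 0, 0], [0, 0, 0]],
    [0, [0, 0, 0], [0, 0, 0]]
  ]
}}

```text
time: 6.2
ee_pos: [0.6003, -0.2218, 0.1795]
tcp_rot: [-180.0, 0.1, 168.6]
wrist_force: [0.2, 0.1, 1.0]
opening: 0.0855
```

```bash
python3 - <<'E'
from h import *
c=camera("wrist");cv2.imwrite("pics/w1.png",c["img"][:,:,::-1]);o=get_obs();print(o["q"],o["ee_pos"],o["tcp_rot"])
for d in spotter.trace(c,"brass_plate_center"):
        m=d["pixels"].astype(np.uint8); 
        ct=max(cv2.findContours(m,0,2)[0],key=cv2.contourArea).reshape(-1,2).astype(float)
        P=atz(c,ct,0.014)[:,:2]; r=cv2.minAreaRect((P*1000).astype(np.float32)); print(round(d["confidence"],2),r)
E
```

```text
[-2.02687886e+01  1.66881552e+01  1.65916903e+01  8.98650142e+01
 -2.85709569e-02 -9.88337123e+01] [ 0.60011442 -0.22176315  0.17933279] [-1.79965852e+02  3.36763794e-02  1.68564924e+02]
0.85 ((597.359130859375, -216.36648559570312), (103.2938232421875, 44.85377883911133), 77.65240478515625)
0.81 ((371.257080078125, -218.75103759765625), (15.410972595214844, 41.47557067871094), 0.8787320852279663)
```

View pics/w1.png

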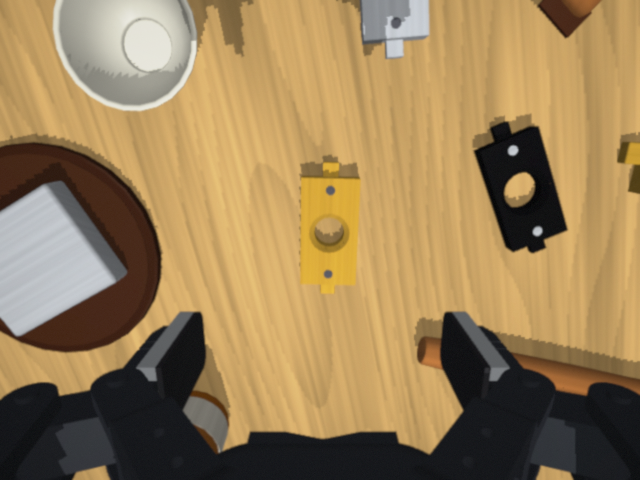

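```bash
python3 - <<'E'
from h import *
c=camera("wrist")
crop(c,280,145,100,160,5,"w1c.png")
g=c["img"].astype(int)
m=((g[:,:,0]>150)&(g[:,:,2]<90)&(g[:,:,0]-g[:,:,2]>90)).astype(np.uint8); m[:, :290]=0;m[:,370:]=0;m[:160]=0;m[300:]=0
# body: rows 180..284
ct=max(cv2.findContours(m,0,2)[0],key=cv2.contourArea).reshape(-1,2).astype(float)
P=atz(c,ct,0.014)[:,:2]*1000;print(cv2.minAreaRect(P.astype(np.float32)))
a,b,h=atz(c,[[330.2,190.2],[327.6,273.8],[329.3,232.5]],0.014);print(a,b,(a+b)/2,h,np.degrees(np.arctan2(*(a-b)[1::-1])))
E
```

```text
((599.038330078125, -211.32420349121094), (92.85355377197266, 45.17305374145508), 77.61563873291016)
[ 0.59063125 -0.24665122  0.014     ] [ 0.60543793 -0.18208545  0.014     ] [ 0.59803459 -0.21436834  0.014     ] [ 0.59758913 -0.21488963  0.014     ] -102.91614404441336
```

View pics/w1c.png

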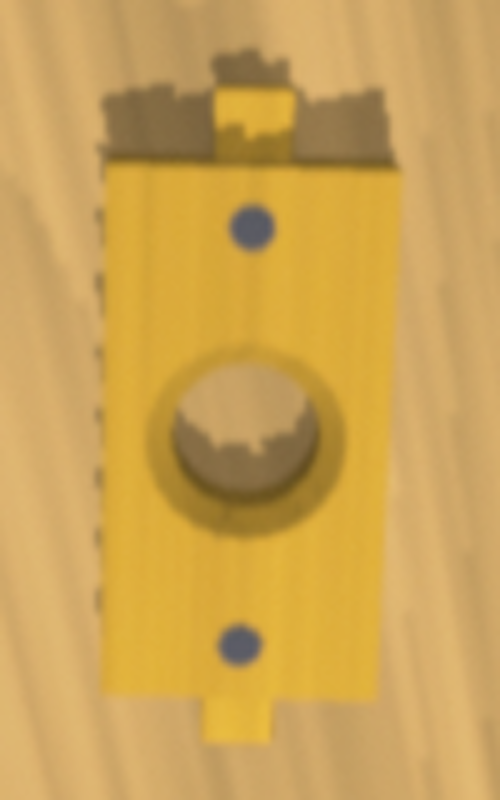

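{"method": "play_rows", "body": {
  "rows": [
    [0, [0.2, 0.3, 2.5], [0, 0, 1.3]],
    [0, [0.2, 0.3, 3.0], [0, 0, 0]],
    [0, [0, 0, 3.5], [0, 0, 0]],
    [0, [0, 0, 3.0], [0, 0, 0]],
    [0, [0, 0, 2], [0, 0, 0]],
    [0, [0, 0, 0], [0, 0, 0]],
    [0, [0, 0, 0], [0, 0, 0]]
  ]
}}

```text
time: 7.05
ee_pos: [0.599, -0.2172, 0.0468]
tcp_rot: [-179.8, 1.0, 166.6]
wrist_force: [-0.4, 0.2, 0.9]
opening: 0.0856
```

```bash
python3 - <<'E'
from h import *
c=camera("wrist");cv2.imwrite("pics/w2.png",c["img"][:,:,::-1]);o=get_obs();print(o["ee_pos"],o["tcp_rot"])
E
```

```text
[ 0.59907928 -0.21722582  0.04692004] [-179.84698757    0.98138932  166.56311216]
```

View pics/w2.png

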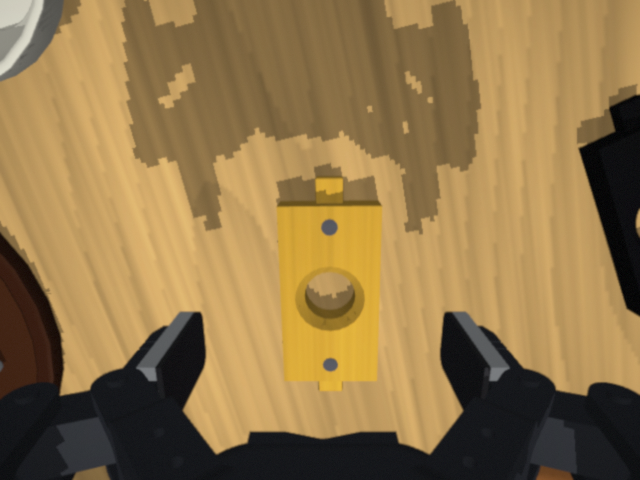

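```bash
python3 - <<'E'
from h import *
c=camera("wrist")
a,b=atz(c,[[329.5,227.5],[330.2,364.8]],0.014);m=(a+b)/2;print(a,b,m,np.degrees(np.arctan2(*(b-a)[1::-1])))
q=atz(c,[[278,206],[381,206],[286,381],[379,381]],0.014);print(q,q.mean(0))
for r in plan([m[0],m[1],0.011],[180,0,167.2],4,0): print(r)
E
```

```text
[ 0.5907255  -0.24645279  0.014     ] [ 0.60550965 -0.18178782  0.014     ] [ 0.59811758 -0.2141203   0.014     ] 77.12197823812402
[[ 0.60956137 -0.26036067  0.014     ]
 [ 0.56777785 -0.25051834  0.014     ]
 [ 0.62809386 -0.17783655  0.014     ]
 [ 0.58490051 -0.16804393  0.014     ]] [ 0.5975834  -0.21418987  0.014     ]
[0, [np.float64(0.07), np.float64(0.07), np.float64(0.9)], [np.float64(-0.04), np.float64(0.25), np.float64(-0.16)]]
[0, [np.float64(0.06), np.float64(0.07), np.float64(0.9)], [np.float64(-0.04), np.float64(0.25), np.float64(-0.16)]]
[0, [np.float64(0.06), np.float64(0.07), np.float64(0.9)], [np.float64(-0.04), np.float64(0.25), np.float64(-0.16)]]
[0, [np.float64(0.05), np.float64(0.07), np.float64(0.9)], [np.float64(-0.04), np.float64(0.25), np.float64(-0.16)]]
```

{"method": "play_rows", "body": {
  "rows": [
    [0, [0.1, 0.1, 1.0], [0, 0.5, -0.3]],
    [0, [0.1, 0.1, 1.0], [0, 0.5, -0.3]],
    [0, [0, 0.1, 0.9], [0, 0, 0]],
    [0, [0, 0, 0.5], [0, 0, 0]],
    [0, [0, 0, 0], [0, 0, 0]],
    [0, [0, 0, 0], [0, 0, 0]]
  ]
}}

```text
time: 7.75
ee_pos: [0.5997, -0.2142, 0.013]
tcp_rot: [-179.8, 0.1, 167.2]
wrist_force: [-0.5, 0.2, -0.7]
opening: 0.0851
```

```bash
python3 - <<'E'
from h import *
o=get_obs();print(o["ee_pos"],o["tcp_rot"])
for r in plan([.5979,-.2143,0.011],[180,0,167.2],1,0): print(r)
E
```

```text
[ 0.59971252 -0.2142487   0.01303239] [-1.79811588e+02  1.43540780e-01  1.67203852e+02]
[0, [np.float64(0.18), np.float64(-0.04), np.float64(0.2)], [np.float64(-0.19), np.float64(0.14), np.float64(0.0)]]
```

Now close on it.

{"method": "play_rows", "body": {
  "rows": [
    [0, [0.2, 0, 0.2], [0, 0, 0]],
    [0.3, [0, 0, 0], [0, 0, 0]],
    [1, [0, 0, 0], [0, 0, 0]],
    [1, [0, 0, 0], [0, 0, 0]],
    [1, [0, 0, 0], [0, 0, 0]],
    [1, [0, 0, 0], [0, 0, 0]],
    [1, [0, 0, 0], [0, 0, 0]],
    [1, [0, 0, 0], [0, 0, 0]]
  ],
  "newtons": 60
}}

```text
time: 8.55
ee_pos: [0.5979, -0.214, 0.0121]
tcp_rot: [-179.8, 0.2, 167.2]
wrist_force: [0.2, 0.0, 0.8]
opening: 0.0423
```

```bash
python3 - <<'E'
from h import *
c=camera("wrist");cv2.imwrite("pics/w3.png",c["img"][:,:,::-1]);o=get_obs();print(o["ee_pos"],o["tcp_rot"],o["opening"])
E
```

```text
[ 0.5978483  -0.21397827  0.01203505] [-179.8005867     0.21350154  167.19604853] 0.042490984507048725
```

View pics/w3.png

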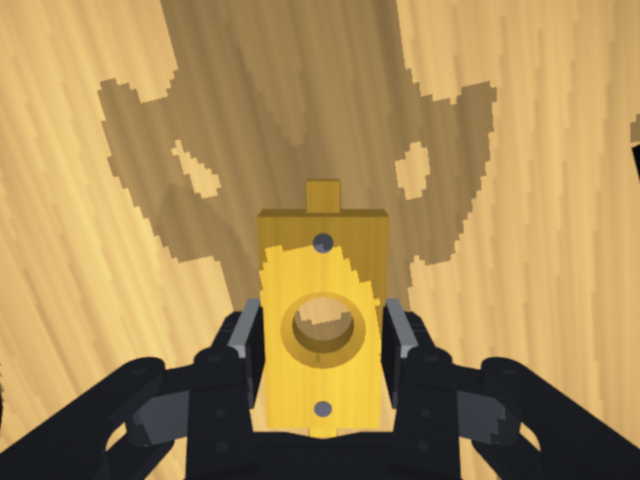

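{"method": "play_rows", "body": {
  "rows": [
    [1, [0, 0, -1], [0, 0, 0]],
    [1, [0, 0, -2.5], [0, 0, 0]],
    [1, [0, 0, -3.5], [0, 0, 0]],
    [1, [0, 0, -4], [0, 0, 0]],
    [1, [0, 0, -4], [0, 0, 0]],
    [1, [0, 0, -3], [0, 0, 0]],
    [1, [0, 0, 0], [0, 0, 0]]
  ]
}}

```text
time: 9.3
ee_pos: [0.5947, -0.2123, 0.1972]
tcp_rot: [-179.9, -0.3, 167.2]
wrist_force: [0.1, -0.3, -3.3]
opening: 0.0425
```

```bash
python3 - <<'E'
from h import *
c=camera("wrist");cv2.imwrite("pics/w4.png",c["img"][:,:,::-1]);o=get_obs();print(o["ee_pos"],o["tcp_rot"],o["opening"])
# plate offset before lift, measured from w3 with pose then
T=np.array([0.5978483,-0.21397827,0.01203505]);Rt=R([-179.8,0.21,167.196])
dc=(np.array(c["xyz"])-o["ee_pos"])@R(o["tcp_rot"]); Rc=R(o["tcp_rot"]).T@R(c["orientation"])
c2=dict(c);c2["xyz"]=T+Rt@dc;c2["orientation"]=Ro.from_matrix(Rt@Rc).as_euler('xyz',degrees=True)
a,b=atz(c2,[[323,243],[323,409]],.014);print((((a+b)/2)-T)@Rt,np.degrees(np.arctan2(*(b-a)[1::-1])),np.linalg.norm(a-b))
for r in planyaw([.575,0.08,.17],59.2,9,1):print(r)
E
```

```text
[ 0.59429407 -0.21213482  0.1947239 ] [-179.8751833    -0.40548866  167.19333756] 0.04256207012180918
[-0.00130423  0.00102241 -0.00196376] 77.20960418752585 0.06765563214845634
[1, [np.float64(0.9), np.float64(3.1), np.float64(0.3)], [0, 0, -6.6]]
[1, [np.float64(0.6), np.float64(3.2), np.float64(0.3)], [0, 0, -6.6]]
[1, [np.float64(0.2), np.float64(3.2), np.float64(0.3)], [0, 0, -6.6]]
[1, [np.float64(-0.2), np.float64(3.2), np.float64(0.3)], [0, 0, -6.6]]
[1, [np.float64(-0.6), np.float64(3.2), np.float64(0.3)], [0, 0, -6.6]]
[1, [np.float64(-0.9), np.float64(3.1), np.float64(0.3)], [0, 0, -6.6]]
[1, [np.float64(-1.3), np.float64(3.0), np.float64(0.3)], [0, 0, -6.6]]
[1, [np.float64(-1.6), np.float64(2.8), np.float64(0.3)], [0, 0, -6.6]]
[1, [np.float64(-1.9), np.float64(2.6), np.float64(0.3)], [0, 0, -6.6]]
```

View pics/w4.png

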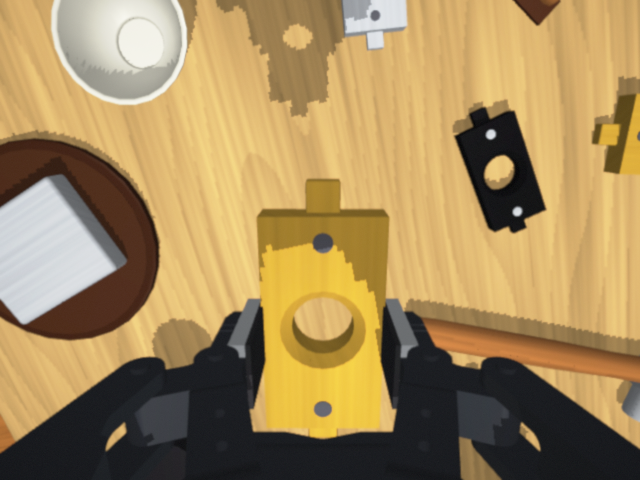

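{"method": "play_rows", "body": {
  "rows": [
    [1, [0.9, 2.6, 0], [0, 0, -6.6]],
    [1, [0.6, 3.2, 0], [0, 0, -6.6]],
    [1, [0.2, 3.2, 0], [0, 0, -6.6]],
    [1, [-0.2, 3.2, 0], [0, 0, -6.6]],
    [1, [-0.6, 3.2, 0], [0, 0, -6.6]],
    [1, [-0.9, 3.1, 0], [0, 0, -6.6]],
    [1, [-1.3, 3.0, 0], [0, 0, -6.6]],
    [1, [-1.6, 2.8, 0], [0, 0, -6.6]],
    [1, [-1.9, 2.6, 0], [0, 0, -6.6]],
    [1, [0, 0, 0], [0, 0, 0]],
    [1, [0, 0, 0], [0, 0, 0]]
  ]
}}

```text
time: 10.45
ee_pos: [0.5608, 0.0831, 0.1687]
tcp_rot: [178.2, -1.5, -131.0]
wrist_force: [-0.6, -0.2, -4.0]
opening: 0.0425
```

```bash
python3 - <<'E'
from h import *
c=camera("wrist");cv2.imwrite("pics/w5.png",c["img"][:,:,::-1]);o=get_obs();print(o["ee_pos"],o["tcp_rot"],o["q"])
E
```

```text
[0.5607511  0.08288914 0.16852135] [ 178.20684302   -1.52409277 -131.07124887] [   8.23150203    8.74557144    6.00533045   89.5843155     0.36609139
 -130.68082379]
```

View pics/w5.png

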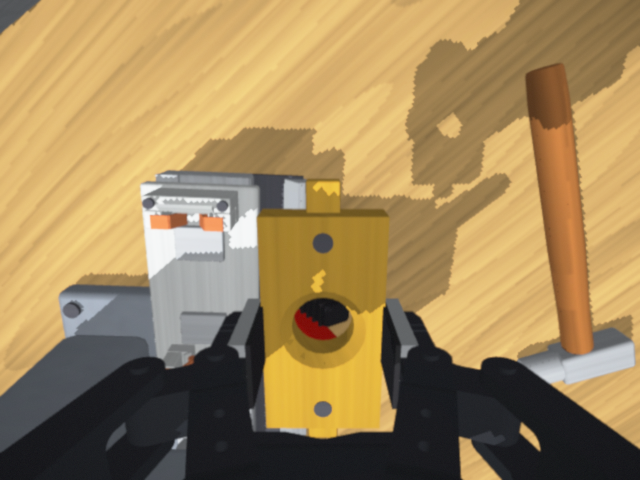

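```bash
python3 - <<'E'
from h import *
for r in plan([.586,.156,.165],[180,0,-133.6],4,1): print([list(map(float,r[1])),list(map(float,r[2]))])
E
```

```text
[[-1.79, 0.72, 0.06], [0.44, -0.39, 0.63]]
[[-1.79, 0.74, 0.07], [0.44, -0.39, 0.63]]
[[-1.78, 0.76, 0.08], [0.44, -0.39, 0.63]]
[[-1.77, 0.78, 0.08], [0.44, -0.39, 0.63]]
```

{"method": "play_rows", "body": {
  "rows": [
    [1, [-1.8, 0.7, 0], [0.5, -0.4, 0.7]],
    [1, [-1.8, 0.7, 0], [0.4, -0.4, 0.6]],
    [1, [-1.8, 0.7, 0], [0.4, -0.4, 0.6]],
    [1, [-1.8, 0.7, 0], [0.4, -0.4, 0.6]],
    [1, [0, 0, 0], [0, 0, 0]],
    [1, [0, 0, 0], [0, 0, 0]]
  ]
}}

```text
time: 11.1
ee_pos: [0.5888, 0.1506, 0.1619]
tcp_rot: [179.8, -0.3, -134.5]
wrist_force: [-0.2, -0.4, -4.0]
opening: 0.0424
```

```bash
python3 - <<'E'
from h import *
c=camera("wrist");cv2.imwrite("pics/w6.png",c["img"][:,:,::-1]);o=get_obs();print(o["ee_pos"],o["tcp_rot"],o["q"])
s=camera("side");crop(s,270,200,200,160,4,"s6.png")
E
```

```text
[0.58874219 0.15051787 0.16184904] [ 179.80650632   -0.32634094 -134.47286865] [ 1.43426088e+01  1.24387593e+01  9.54920658e+00  8.74898230e+01
 -3.44180284e-03 -1.21183960e+02]
```

View pics/w6.png

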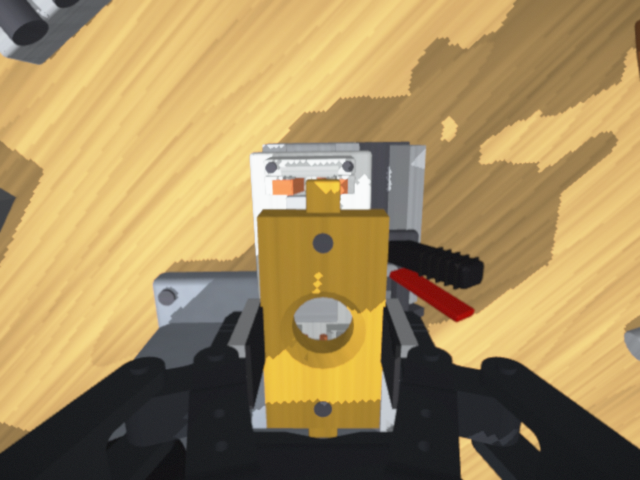

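View pics/s6.png

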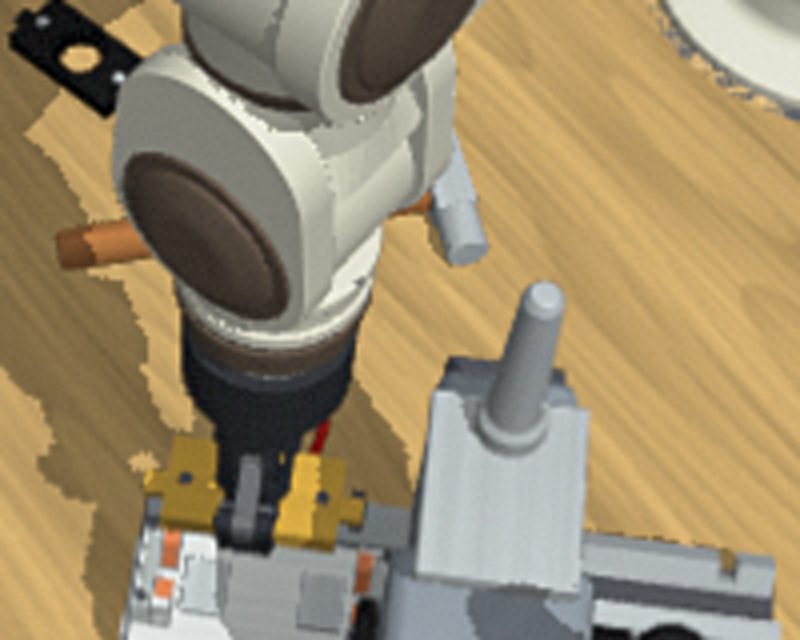

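```bash
python3 - <<'E'
from h import *
c=camera("wrist");crop(c,240,135,200,110,4,"w6c.png")
import pickle;pickle.dump({k:c[k] for k in("xyz","orientation","k1","intrinsics")},open("w6.pkl","wb"))
E
```

```text
(no output)
```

View pics/w6c.png

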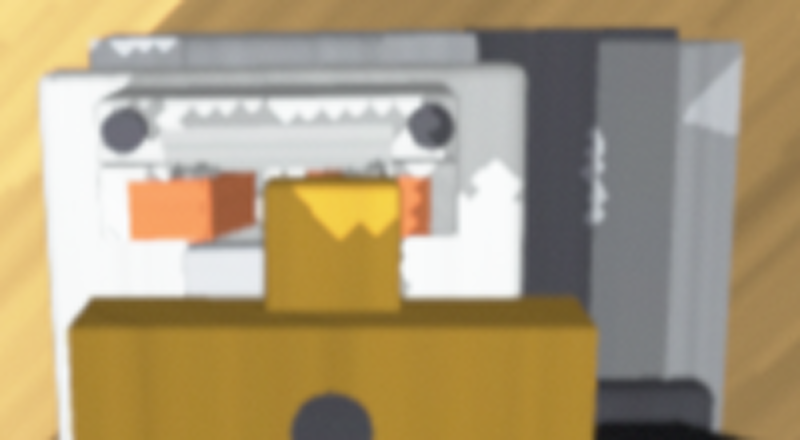

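```bash
python3 - <<'E'
from h import *
import pickle
c6=pickle.load(open("w6.pkl","rb"));t=camera("top");c=camera("wrist")
o=get_obs()
dc=(np.array(c["xyz"])-o["ee_pos"])@R(o["tcp_rot"]); Rc=R(o["tcp_rot"]).T@R(c["orientation"])
print(dc,Ro.from_matrix(Rc).as_euler('xyz',degrees=True))
T=np.array([0.5607511,0.08288914,0.16852135]);Rt=R([178.20684302,-1.52409277,-131.07124887])
c5=dict(c);c5["xyz"]=T+Rt@dc;c5["orientation"]=Ro.from_matrix(Rt@Rc).as_euler('xyz',degrees=True)
th=np.radians(136.4);yy=np.array([np.cos(th),np.sin(th)]);xx=np.array([yy[1],-yy[0]])
O=np.array([.5847,.1579])
def pr(n,P): print(n,np.round(P,4),"press xy mm",np.round((P[:,:2]-O)@np.c_[xx,yy]*1000,1))
for z in(.078,.084):
  pr("w6 bolts",atz(c6,[[271.2,167],[348,166.5]],z))
pr("w6 block top edge corners .081",atz(c6,[[264.5,161],[354,158]],.081))
pr("w6 slab corners .054",atz(c6,[[250.5,153],[371,152]],.054))
pr("w5 bolts .081",atz(c5,[[149,203],[222,206]],.081))
im=cv2.imread("pics/w5.png")[150:400,60:320];cv2.imwrite("pics/w5c.png",cv2.resize(im,None,fx=3,fy=2.4,interpolation=cv2.INTER_CUBIC)[:600])
# also top
Tt=lambda x,y:(110+x/5,170+y/5)
pr("top bolts .081",atz(t,[Tt(543,82),Tt(610,155)],.081))
pr("top pads .06",atz(t,[Tt(555,163),Tt(457,265)],.06))
pr("top slab corner .054",atz(t,[Tt(540,77),Tt(650,165),Tt(365,270)],.054))
E
```

```text
[-0.00088361 -0.07219606 -0.13182808] [-1.63522193e+01 -5.66029272e-03  1.19266646e-02]
w6 bolts [[0.6452 0.1341 0.078 ]
 [0.6168 0.1049 0.078 ]] press xy mm [[ 24.5 -60.2]
 [-16.3 -59.8]]
w6 bolts [[0.6451 0.1332 0.084 ]
 [0.6175 0.1048 0.084 ]] press xy mm [[ 23.7 -60.8]
 [-15.9 -60.4]]
w6 block top edge corners .081 [[0.6497 0.1339 0.081 ]
 [0.6181 0.0996 0.081 ]] press xy mm [[ 27.4 -63.6]
 [-19.2 -64.4]]
w6 slab corners .054 [[0.6596 0.1406 0.054 ]
 [0.6106 0.09   0.054 ]] press xy mm [[ 39.1 -66.2]
 [-31.3 -65.6]]
w5 bolts .081 [[0.6448 0.1335 0.081 ]
 [0.6173 0.1049 0.081 ]] press xy mm [[ 23.8 -60.4]
 [-15.9 -60.2]]
top bolts .081 [[0.6435 0.1312 0.081 ]
 [0.606  0.1009 0.081 ]] press xy mm [[ 21.3 -61. ]
 [-26.6 -54.7]]
top pads .06 [[0.6103 0.1298 0.06  ]
 [0.5633 0.1765 0.06  ]] press xy mm [[ -2.7 -38. ]
 [ -1.3  28.3]]
top slab corner .054 [[0.6556 0.137  0.054 ]
 [0.6085 0.0859 0.054 ]
 [0.5652 0.2207 0.054 ]] press xy mm [[ 33.7 -65.7]
 [-35.7 -66.9]
 [ 32.1  57.5]]
```

View pics/w5c.png

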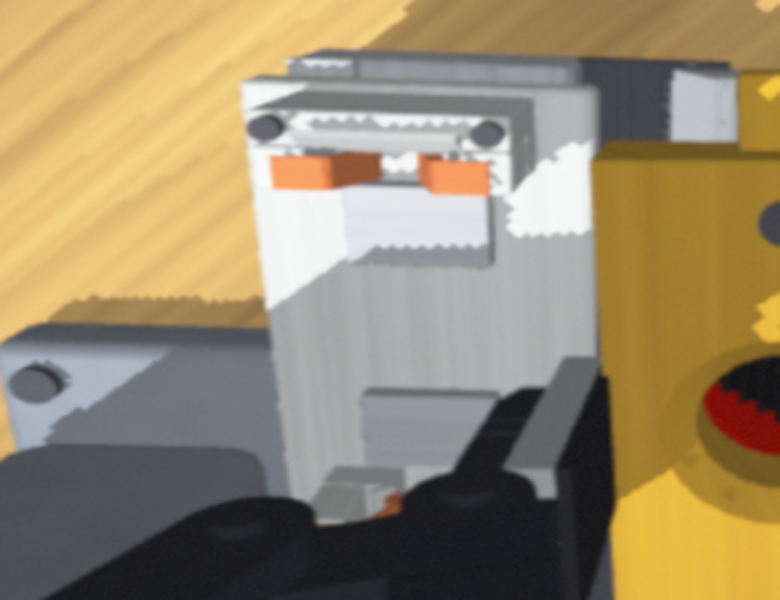

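```bash
cat > fr.py <<'E'
from h import *
dc=np.array([-0.00088361,-0.07219606,-0.13182808]);Rc=R([-16.3522,-.00566,.0119])
def wc(c,pos,rot):
    Rt=R(rot);d=dict(c);d["xyz"]=np.array(pos)+Rt@dc;d["orientation"]=Ro.from_matrix(Rt@Rc).as_euler('xyz',degrees=True);return d
th=np.radians(136.4);yy=np.array([np.cos(th),np.sin(th)]);xx=np.array([yy[1],-yy[0]])
O=np.array([.5847,.1579])
def pr(n,P): print(n,np.round(P,4).tolist(),"press xy mm",np.round((np.atleast_2d(P)[:,:2]-O)@np.c_[xx,yy]*1000,1).tolist())
E
python3 - <<'E'
from fr import *
c=camera("wrist")
c5=wc(c,[0.5607511,0.08288914,0.16852135],[178.20684302,-1.52409277,-131.07124887])
C=lambda x,y:(60+x/3,150+y/2.4)
pr("pads inner .06",atz(c5,[C(345,264),C(492,265),C(363,403),C(497,407)],.06))
pr("near pad .06",atz(c5,[C(345,186),C(490,195)],.06))
pr("clip faces +y edge near .07",atz(c5,[C(272,188),C(490,193)],.075))
pr("far clip left, block front top corner.081",atz(c5,[C(330,468)],.081))
o=get_obs();pr("tcp",o["ee_pos"])
E
```

```text
pads inner .06 [[0.6121, 0.1583, 0.06], [0.5916, 0.1356, 0.06], [0.582, 0.1856, 0.06], [0.5616, 0.1646, 0.06]] press xy mm [[19.2, -19.6], [-11.4, -20.4], [18.2, 21.0], [-11.1, 21.3]]
near pad .06 [[0.6265, 0.1426, 0.06], [0.6053, 0.1223, 0.06]] press xy mm [[17.7, -40.8], [-11.6, -39.5]]
clip faces +y edge near .07 [[0.635, 0.1466, 0.075], [0.6067, 0.1165, 0.075]] press xy mm [[26.5, -44.2], [-14.9, -44.5]]
far clip left, block front top corner.081 [[0.5772, 0.1912, 0.081]] press xy mm [[19.0, 28.4]]
tcp [0.589, 0.1509, 0.1629] press xy mm [[-2.1, -7.9]]
```

{"method": "play_rows", "body": {
  "rows": [
    [1, [-0.3, 0.4, 1.5], [-0.2, -0.2, -0.7]],
    [1, [-0.2, 0.3, 2], [0, 0, 0]],
    [1, [0, 0, 2], [0, 0, 0]],
    [1, [0, 0, 0.5], [0, 0, 0]],
    [1, [0, 0, 0], [0, 0, 0]],
    [1, [0, 0, 0], [0, 0, 0]]
  ]
}}

```text
time: 12.0
ee_pos: [0.5878, 0.1583, 0.1039]
tcp_rot: [179.8, 0.1, -133.8]
wrist_force: [-0.2, -0.2, -3.5]
opening: 0.0426
```

```bash
python3 - <<'E'
from fr import *
c=camera("wrist");cv2.imwrite("pics/w7.png",c["img"][:,:,::-1]);crop(c,210,110,220,150,3.6,"w7c.png")
o=get_obs();print(o["ee_pos"],o["tcp_rot"],o["wrist_force"]);pr("tcp",o["ee_pos"])
s=camera("side");crop(s,270,290,160,110,5,"s7.png")
E
```

```text
[0.58799895 0.15832708 0.10412109] [ 1.79770811e+02  1.66747118e-01 -1.33846346e+02] [-0.28307643  0.35876307 -3.82730622]
tcp [0.588, 0.1583, 0.1041] press xy mm [[2.6, -2.1]]
```

View pics/w7c.png

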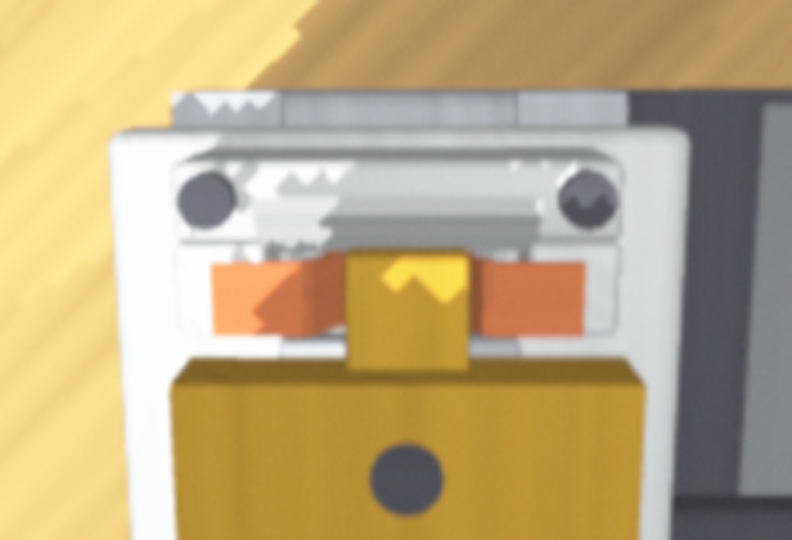

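View pics/s7.png

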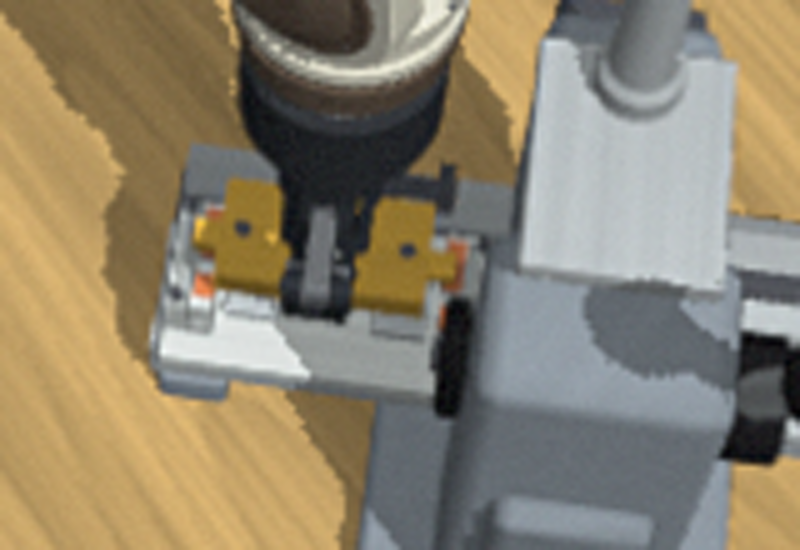

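```bash
python3 - <<'E'
from fr import *
c=camera("wrist")
C=lambda x,y:(210+x/3.6,110+y/3.6)
pr("ear end",atz(c,[C(346,252),C(470,252)],.0985))
pr("plate end",atz(c,[C(172,383),C(643,384)],.106))
pr("plate end low",atz(c,[C(188,359),C(628,359)],.092))
pr("clip outer, inner",atz(c,[C(212,263),C(585,263),C(212,335),C(585,335)],.081))
pr("bolts",atz(c,[C(206,200),C(588,200)],.081))
pr("slab",atz(c,[C(115,135),C(687,130)],.054))
E
```

```text
ear end [[0.6324, 0.1252, 0.0985], [0.6242, 0.1167, 0.0985]] press xy mm [[9.2, -57.1], [-2.6, -57.0]]
plate end [[0.6354, 0.1443, 0.106], [0.6053, 0.1131, 0.106]] press xy mm [[25.1, -46.1], [-18.3, -45.8]]
plate end low [[0.6353, 0.1451, 0.092], [0.6045, 0.1129, 0.092]] press xy mm [[25.7, -45.5], [-18.9, -45.3]]
clip outer, inner [[0.6404, 0.1385, 0.081], [0.6127, 0.1097, 0.081], [0.6349, 0.1441, 0.081], [0.6069, 0.1149, 0.081]] press xy mm [[24.4, -53.7], [-15.6, -53.5], [24.7, -45.9], [-15.8, -45.7]]
bolts [[0.6454, 0.1342, 0.081], [0.6175, 0.105, 0.081]] press xy mm [[24.7, -60.4], [-15.7, -60.2]]
slab [[0.6595, 0.141, 0.054], [0.6113, 0.09, 0.054]] press xy mm [[39.4, -65.8], [-30.9, -66.1]]
```

```bash
python3 - <<'E'
from h import *
s=camera("side");crop(s,295,315,75,50,10.5,"s7b.png")
im=cv2.imread("pics/side0.png")[315:365,295:370];cv2.imwrite("pics/s0b.png",cv2.resize(im,None,fx=10.5,fy=10.5,interpolation=cv2.INTER_CUBIC))
E
```

```text
(no output)
```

View pics/s7b.png

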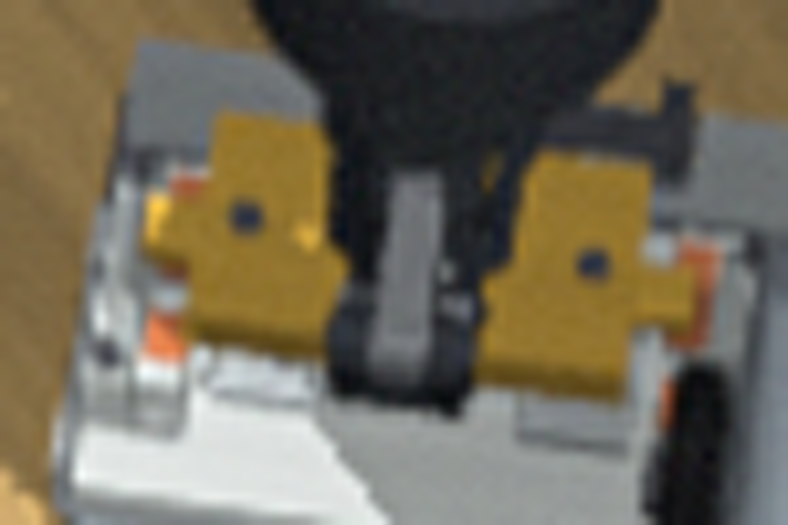

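View pics/s0b.png

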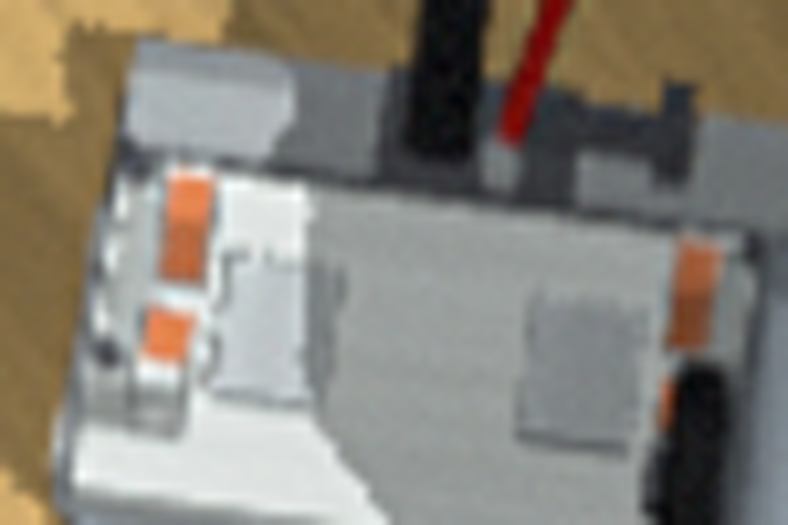

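```bash
python3 - <<'E'
from fr import *
s=camera("side")
C=lambda x,y:(295+x/10.5,315+y/10.5)
pr("near ear end",atz(s,[C(148,197),C(143,255)],.099))
pr("far ear end",atz(s,[C(698,272),C(691,328)],.099))
pr("screws",atz(s,[C(247,217),C(593,263)],.106))
pr("clip near out,in",atz(s,[C(167,172),C(213,178)],.081))
pr("clip far in,out",atz(s,[C(680,240),C(722,245)],.081))
pr("pads near in,far in",atz(s,[C(312,255),C(300,395),C(530,295),C(518,430)],.060))
pr("pads near out,far out",atz(s,[C(232,255),C(645,310)],.060))
E
```

```text
near ear end [[0.6213, 0.117, 0.099], [0.6291, 0.1265, 0.099]] press xy mm [[-4.4, -54.7], [7.9, -53.8]]
far ear end [[0.5446, 0.1901, 0.099], [0.5528, 0.1986, 0.099]] press xy mm [[-4.3, 51.3], [7.5, 51.2]]
screws [[0.6103, 0.134, 0.106], [0.5622, 0.1795, 0.106]] press xy mm [[0.3, -35.0], [0.1, 31.2]]
clip near out,in [[0.61, 0.1076, 0.081], [0.6034, 0.1138, 0.081]] press xy mm [[-19.0, -53.0], [-19.1, -44.0]]
clip far in,out [[0.5368, 0.1768, 0.081], [0.5308, 0.1824, 0.081]] press xy mm [[-19.3, 47.7], [-19.5, 55.9]]
pads near in,far in [[0.5909, 0.1305, 0.06], [0.6104, 0.1535, 0.06], [0.5608, 0.1622, 0.06], [0.58, 0.1839, 0.06]] press xy mm [[-15.6, -23.4], [14.5, -21.7], [-13.4, 20.3], [15.6, 21.3]]
pads near out,far out [[0.6039, 0.1214, 0.06], [0.5442, 0.1778, 0.06]] press xy mm [[-13.2, -39.0], [-13.5, 43.1]]
```

```bash
python3 - <<'E'
from fr import *
o=get_obs();p=np.array(o["ee_pos"]);p[:2]+=.0033*yy+.0012*xx;p[2]=.099;print(p)
for r in plan(p,[180,0,-133.7],1,1): print([list(map(float,r[1])),list(map(float,r[2]))])
E
```

```text
[0.58649748 0.16159095 0.099     ]
[[-0.12, 0.33, 0.49], [0.22, 0.18, -0.14]]
```

{"method": "play_rows", "body": {
  "rows": [
    [1, [-0.1, 0.3, 0.3], [0.2, 0.2, -0.1]],
    [1, [0, 0, 0.2], [0, 0, 0]],
    [1, [0, 0, 0], [0, 0, 0]]
  ]
}}

```text
time: 12.55
ee_pos: [0.5868, 0.1617, 0.0992]
tcp_rot: [-180.0, 0.0, -133.7]
wrist_force: [-0.2, -0.6, -4.4]
opening: 0.0422
```

```bash
python3 - <<'E'
from fr import *
c=camera("wrist");crop(c,210,110,220,150,3.6,"w8c.png")
o=get_obs();print(o["ee_pos"],o["tcp_rot"],o["wrist_force"]);pr("tcp",o["ee_pos"])
s=camera("side");crop(s,295,315,75,50,10.5,"s8b.png")
E
```

```text
[0.58676625 0.16169455 0.09934863] [-1.79978459e+02  1.65137798e-02 -1.33725770e+02] [ 0.11925802  0.10978854 -4.17652079]
tcp [0.5868, 0.1617, 0.0993] press xy mm [[4.2, 1.1]]
```

View pics/w8c.png

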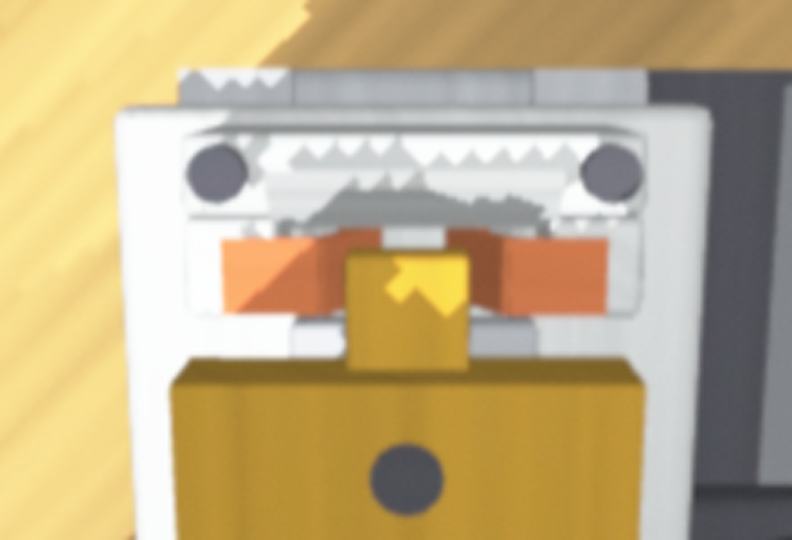

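View pics/s8b.png

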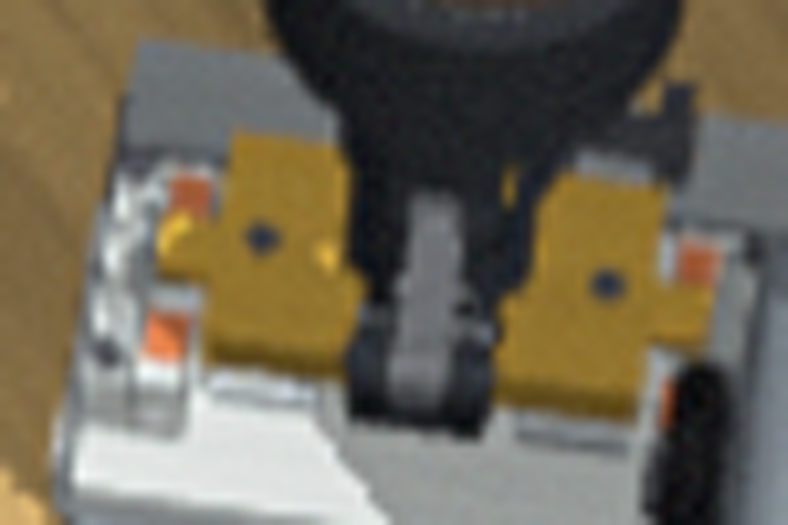

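```bash
python3 - <<'E'
from fr import *
s=camera("side")
C=lambda x,y:(295+x/10.5,315+y/10.5)
pr("screws",atz(s,[C(262,238),C(607,285)],.101))
pr("near ear end",atz(s,[C(160,222),C(157,275)],.094))
pr("far ear end",atz(s,[C(716,290),C(709,345)],.094))
c=camera("wrist")
C=lambda x,y:(210+x/3.6,110+y/3.6)
pr("ear end",atz(c,[C(346,252),C(470,252)],.0945))
pr("clip outer, inner",atz(c,[C(222,240),C(608,240),C(222,315),C(608,315)],.081))
E
```

```text
screws [[0.609, 0.1373, 0.101], [0.5611, 0.183, 0.101]] press xy mm [[1.9, -31.8], [1.9, 34.4]]
near ear end [[0.621, 0.1207, 0.094], [0.6279, 0.1295, 0.094]] press xy mm [[-1.9, -52.0], [9.2, -50.9]]
far ear end [[0.5423, 0.1935, 0.094], [0.5504, 0.2018, 0.094]] press xy mm [[-3.5, 55.3], [8.1, 55.1]]
ear end [[0.6312, 0.1284, 0.0945], [0.6231, 0.1199, 0.0945]] press xy mm [[10.7, -54.0], [-1.0, -54.0]]
clip outer, inner [[0.6401, 0.1384, 0.081], [0.6125, 0.1095, 0.081], [0.6347, 0.144, 0.081], [0.6066, 0.1147, 0.081]] press xy mm [[24.1, -53.6], [-15.9, -53.5], [24.4, -45.8], [-16.2, -45.7]]
```

{"method": "play_rows", "body": {
  "rows": [
    [1, [0.08, 0, 0.2], [0, 0, 0]],
    [1, [0, 0, 0.3], [0, 0, 0]],
    [1, [0, 0, 0.3], [0, 0, 0]],
    [1, [0, 0, 0], [0, 0, 0]]
  ],
  "newtons": 100
}}

```text
time: 13.15
ee_pos: [0.5864, 0.1608, 0.0909]
tcp_rot: [-180.0, 0.0, -133.8]
wrist_force: [-0.3, 0.5, -4.0]
opening: 0.0411
```

```bash
python3 - <<'E'
from fr import *
c=camera("wrist");crop(c,210,110,220,150,3.6,"w9c.png")
o=get_obs();print(o["ee_pos"],o["tcp_rot"],o["wrist_force"],o["torque"]);pr("tcp",o["ee_pos"])
E
```

```text
[0.58638381 0.16081086 0.09102694] [-1.79966244e+02  3.61244630e-02 -1.33750809e+02] [-0.0212211   0.32611089 -3.72811695] [-0.00397288  0.04468543  0.00955271]
tcp [0.5864, 0.1608, 0.091] press xy mm [[3.3, 0.8]]
```

View pics/w9c.png

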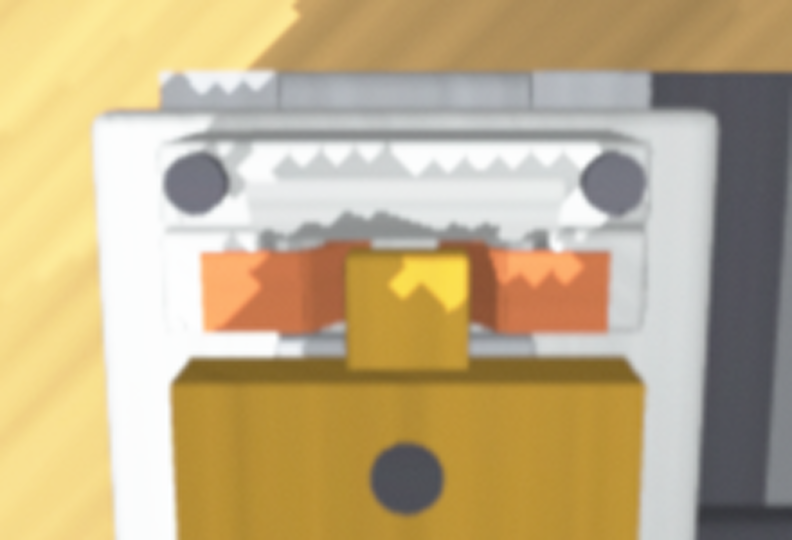

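{"method": "play_rows", "body": {
  "rows": [
    [1, [0, -0.1, 0], [0, 0, 0]],
    [1, [0, 0, 0.3], [0, 0, 0]],
    [1, [0, 0, 0.3], [0, 0, 0]],
    [1, [0, 0, 0.4], [0, 0, 0]]
  ]
}}

```text
time: 13.6
ee_pos: [0.5877, 0.1605, 0.0827]
tcp_rot: [-179.9, 0.2, -133.7]
wrist_force: [-3.3, 0.8, 11.0]
opening: 0.0405
```

```bash
python3 - <<'E'
from fr import *
c=camera("wrist");crop(c,210,110,220,150,3.6,"w10c.png")
o=get_obs();print(o["ee_pos"],o["tcp_rot"],o["wrist_force"],o["torque"]);pr("tcp",o["ee_pos"])
E
```

```text
[0.58765486 0.16035938 0.08216584] [-1.79911421e+02  1.57762032e-01 -1.33741263e+02] [-1.1426553  -0.60306116  1.53128767] [-0.13721624  0.35811594  0.00945966]
tcp [0.5877, 0.1604, 0.0822] press xy mm [[3.8, -0.4]]
```

View pics/w10c.png

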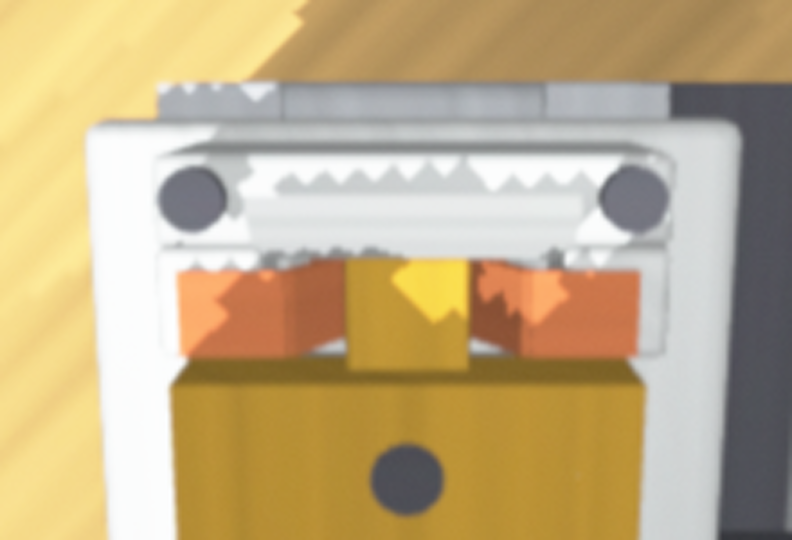

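{"method": "play_rows", "body": {
  "rows": [
    [1, [0, 0, 0.5], [0, 0, 0]],
    [1, [0, 0, 0.6], [0, 0, 0]],
    [1, [0, 0, 0.6], [0, 0, 0]]
  ]
}}

```text
time: 13.95
ee_pos: [0.5893, 0.1599, 0.072]
tcp_rot: [-179.6, 0.5, -133.8]
wrist_force: [-25.4, -6.8, 64.5]
opening: 0.0411
```

{"method": "play_rows", "body": {
  "rows": [
    [1, [0, 0, 0], [0, 0, 0]],
    [1, [0, 0, 0], [0, 0, 0]]
  ]
}}

```text
time: 14.15
ee_pos: [0.5891, 0.1598, 0.0723]
tcp_rot: [-179.6, 0.5, -133.8]
wrist_force: [0.5, 0.1, -0.8]
opening: 0.0413
```

```bash
python3 - <<'E'
from fr import *
c=camera("wrist");crop(c,210,110,220,150,3.6,"w11c.png")
o=get_obs();print(o["ee_pos"],o["tcp_rot"],o["wrist_force"],o["torque"]);pr("tcp",o["ee_pos"])
s=camera("side");crop(s,295,315,75,50,10.5,"s11b.png")
E
```

```text
[0.58912698 0.15979492 0.07229625] [-179.57101363    0.48109404 -133.76679728] [-0.89802711  0.99583645  1.3125534 ] [-0.30158353  0.59876758 -0.00099338]
tcp [0.5891, 0.1598, 0.0723] press xy mm [[4.4, -1.9]]
```

View pics/w11c.png

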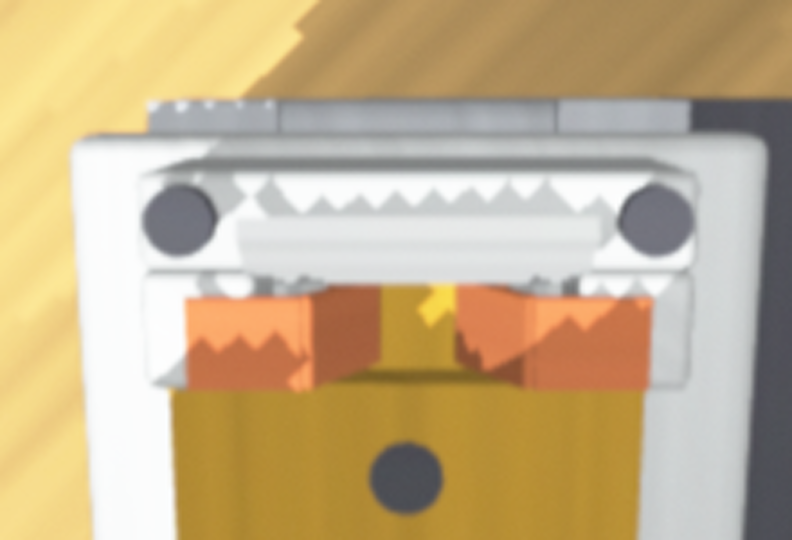

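View pics/s11b.png

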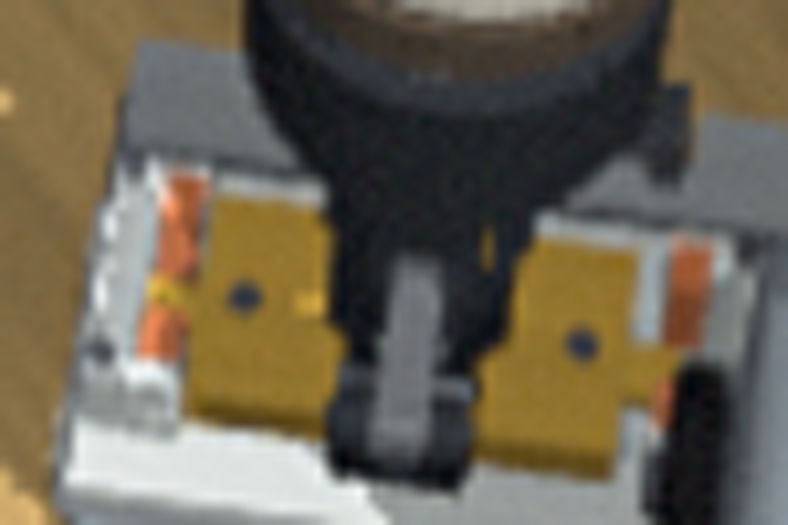

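```bash
python3 - <<'E'
from fr import *
o=get_obs();Rt=R(o["tcp_rot"])
print("tool y axis z comp (press +y end height slope deg)",np.degrees(Rt[2,1]),"tool x z",np.degrees(Rt[2,0]))
s=camera("side")
C=lambda x,y:(295+x/10.5,315+y/10.5)
pr("screws",atz(s,[C(245,297),C(583,345)],.074))
pr("screws",atz(s,[C(245,297),C(583,345)],.078))
pr("near ear end",atz(s,[C(150,280),C(147,305)],.067))
pr("far ear end",atz(s,[C(683,345)],.067))
crop(s,340,330,40,30,20,"s11d.png")
E
```

```text
tool y axis z comp (press +y end height slope deg) -0.42607230957862646 tool x z -0.4766598941077618
screws [[0.6111, 0.1355, 0.074], [0.5634, 0.1814, 0.074]] press xy mm [[1.9, -34.5], [2.3, 31.6]]
screws [[0.6122, 0.137, 0.078], [0.5647, 0.1827, 0.078]] press xy mm [[3.8, -34.4], [4.2, 31.6]]
near ear end [[0.6222, 0.1193, 0.067], [0.6257, 0.1233, 0.067]] press xy mm [[-2.1, -53.8], [3.3, -53.6]]
far ear end [[0.5451, 0.1903, 0.067]] press xy mm [[-3.8, 51.0]]
```

View pics/s11d.png

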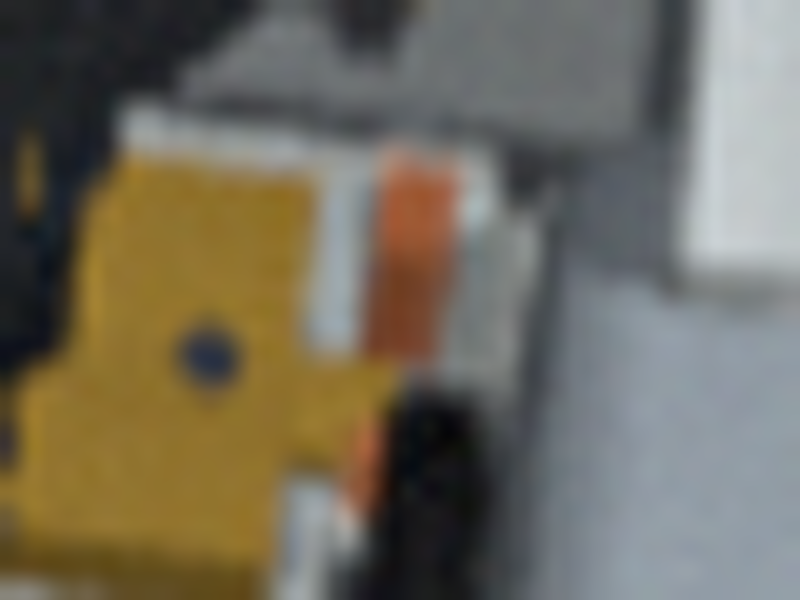

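{"method": "play_rows", "body": {
  "rows": [
    [0.3, [0, 0, 0], [0, 0, 0]],
    [0.3, [0, 0, 0], [0, 0, 0]],
    [0.3, [0, 0, 0], [0, 0, 0]],
    [0.3, [0, 0, 0], [0, 0, 0]],
    [0.3, [0, 0, -1.5], [0, 0, 0]],
    [0.3, [0, 0, -3], [0, 0, 0]],
    [0.3, [0, 0, -3], [0, 0, 0]],
    [0.3, [0, 0, 0], [0, 0, 0]]
  ]
}}

```text
time: 15.1
ee_pos: [0.5886, 0.1597, 0.1522]
tcp_rot: [-179.5, 0.5, -133.8]
wrist_force: [0.7, -1.1, 1.1]
opening: 0.0593
```

```bash
python3 - <<'E'
from fr import *
c=camera("wrist");cv2.imwrite("pics/w12.png",c["img"][:,:,::-1])
o=get_obs();print(o["ee_pos"],o["tcp_rot"],o["wrist_force"],o["opening"]);pr("tcp",o["ee_pos"])
E
```

```text
[0.58815326 0.15955056 0.15026797] [-179.60191069    0.42475431 -133.78455664] [ 0.47139068 -0.04034976 -0.53601897] 0.05957460488927636
tcp [0.5882, 0.1596, 0.1503] press xy mm [[3.6, -1.4]]
```

View pics/w12.png

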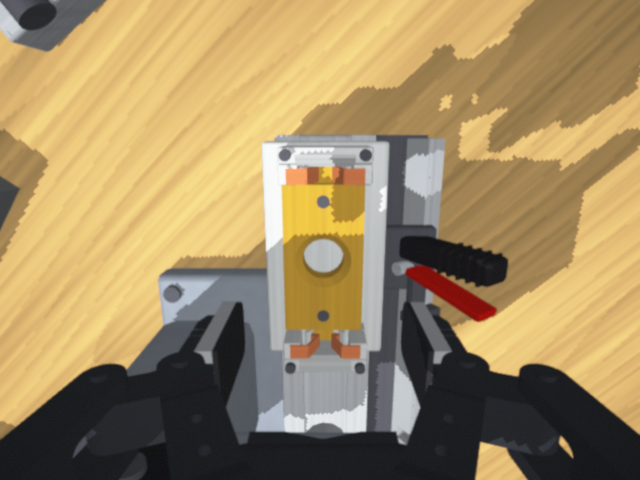

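```bash
python3 - <<'E'
from fr import *
c=camera("wrist");crop(c,262,135,120,245,2.4,"w12c.png");crop(c,270,320,110,60,7,"w12d.png");crop(c,270,135,110,60,7,"w12e.png")
a,b,h,=atz(c,[[323,202],[323,316],[323,256]],.074);print(a,b,np.linalg.norm(a-b));pr("",[a,b,h])
E
```

```text
[0.61442396 0.13631912 0.074     ] [0.56705422 0.18169692 0.074     ] 0.06559754295835624
 [[0.6144, 0.1363, 0.074], [0.5671, 0.1817, 0.074], [0.593, 0.1569, 0.074]] press xy mm [[4.9, -36.4], [5.1, 29.2], [5.0, -6.7]]
```

View pics/w12d.png

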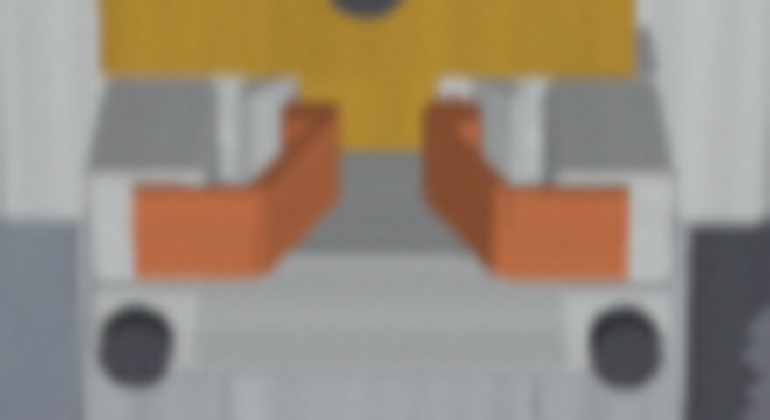

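View pics/w12e.png

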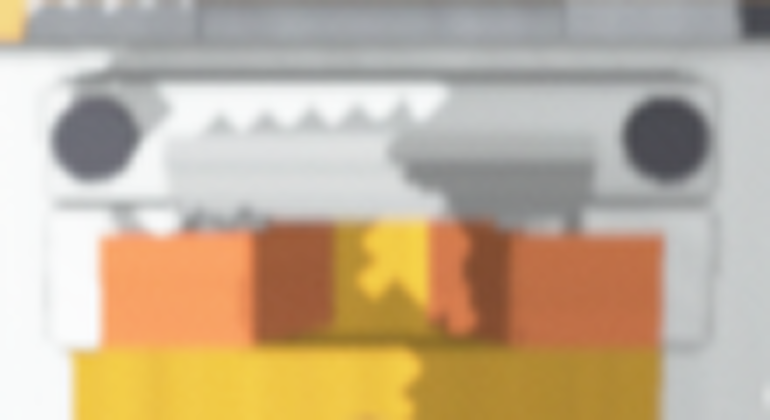

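```bash
python3 - <<'E'
from fr import *
c=camera("wrist");crop(c,380,220,140,110,5.5,"w12f.png")
for n in("slider_grip","grip_top","latch_tab","nest_center"):
    for d in spotter.spot_in(c,n): print(n,d["confidence"]);pr("",d["point"])
E
```

```text
slider_grip 0.69
 [0.5664, 0.1392, 0.0597] press xy mm [[-26.2, 0.4]]
grip_top 0.97
 [0.561, 0.1368, 0.0606] press xy mm [[-31.6, 2.6]]
latch_tab 0.72
 [0.5605, 0.1294, 0.0583] press xy mm [[-37.3, -2.1]]
latch_tab 0.59
 [0.5313, 0.1214, 0.073] press xy mm [[-63.3, 13.5]]
nest_center 0.58
 [0.5645, 0.1332, 0.0551] press xy mm [[-31.8, -2.4]]
```

View pics/w12f.png

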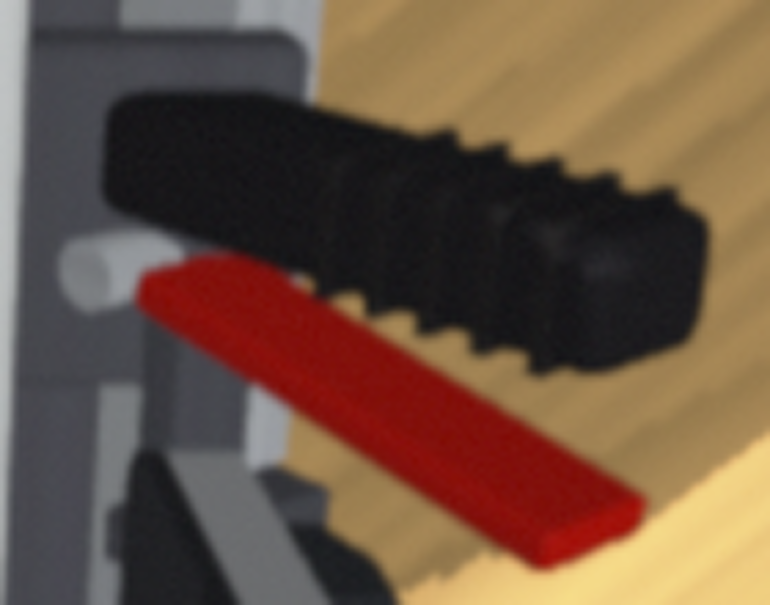

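```bash
python3 - <<'E'
from fr import *
c=camera("wrist")
C=lambda x,y:(380+x/5.5,220+y/5.5)
pr("post end",atz(c,[C(640,290)],.0967))
pr("post end -y,+y edges",atz(c,[C(640,205),C(640,365)],.0967))
pr("tab end",atz(c,[C(590,535)],.090))
pr("tab end outer edge",atz(c,[C(545,565),C(640,515)],.090))
o=get_obs();print(o["q"])
E
```

```text
post end [[0.5334, 0.0959, 0.0967]] press xy mm [[-80.3, -5.6]]
post end -y,+y edges [[0.5397, 0.0912, 0.0967], [0.5278, 0.1001, 0.0967]] press xy mm [[-79.3, -13.4], [-81.1, 1.4]]
tab end [[0.5131, 0.1135, 0.09]] press xy mm [[-81.5, 21.2]]
tab end outer edge [[0.5136, 0.1184, 0.09], [0.5115, 0.1088, 0.09]] press xy mm [[-77.6, 24.3], [-86.0, 19.2]]
[  15.23224476   11.86372129    7.07814583   85.03012878   -0.12160997
 -120.98310744]
```

```bash
cat >> fr.py <<'E'
th2=np.radians(136.3);y2=np.array([np.cos(th2),np.sin(th2),0]);x2=np.array([y2[1],-y2[0],0]);zz=np.array([0,0,1.])
s35,c35=np.sin(np.radians(35)),np.cos(np.radians(35))
tz=s35*x2-c35*zz; GR=np.c_[y2,np.cross(tz,y2),tz]; GRPY=Ro.from_matrix(GR).as_euler('xyz',degrees=True)
def P(px,py,z): return np.r_[O+px/1000*xx+py/1000*yy,z]
def show(rs):
    for r in rs: print([r[0],[round(float(v),2) for v in r[1]],[round(float(v),2) for v in r[2]]])
E
python3 - <<'E'
from fr import *
print(GRPY); show(plan(P(-130,-1.5,.165),GRPY,13,0.15))
E
```

```text
[145.    0.  136.3]
[0.15, [1.02, -0.01, -0.15], [-2.12, -2.09, 6.69]]
[0.15, [1.0, -0.12, -0.19], [-2.12, -2.09, 6.69]]
[0.15, [0.97, -0.23, -0.23], [-2.12, -2.09, 6.69]]
[0.15, [0.93, -0.33, -0.28], [-2.12, -2.09, 6.69]]
[0.15, [0.88, -0.43, -0.33], [-2.12, -2.09, 6.69]]
[0.15, [0.81, -0.51, -0.37], [-2.12, -2.09, 6.69]]
[0.15, [0.73, -0.59, -0.42], [-2.12, -2.09, 6.69]]
[0.15, [0.64, -0.65, -0.47], [-2.12, -2.09, 6.69]]
[0.15, [0.54, -0.7, -0.52], [-2.12, -2.09, 6.69]]
[0.15, [0.44, -0.74, -0.56], [-2.12, -2.09, 6.69]]
[0.15, [0.33, -0.76, -0.6], [-2.12, -2.09, 6.69]]
[0.15, [0.22, -0.77, -0.64], [-2.12, -2.09, 6.69]]
[0.15, [0.1, -0.77, -0.68], [-2.12, -2.09, 6.69]]
```

{"method": "play_rows", "body": {
  "rows": [
    [0.15, [1.0, 0, -0.4], [-2.1, -2.1, 6.7]],
    [0.15, [1.0, -0.1, -0.5], [-2.1, -2.1, 6.7]],
    [0.15, [1.0, -0.2, -0.5], [-2.1, -2.1, 6.7]],
    [0.15, [0.9, -0.3, -0.5], [-2.1, -2.1, 6.7]],
    [0.15, [0.9, -0.4, -0.5], [-2.1, -2.1, 6.7]],
    [0.15, [0.8, -0.5, -0.5], [-2.1, -2.1, 6.7]],
    [0.15, [0.7, -0.6, -0.5], [-2.1, -2.1, 6.7]],
    [0.15, [0.6, -0.6, -0.5], [-2.1, -2.1, 6.7]],
    [0.15, [0.5, -0.7, -0.5], [-2.1, -2.1, 6.7]],
    [0.15, [0.4, -0.7, -0.5], [-2.1, -2.1, 6.7]],
    [0.15, [0.3, -0.8, -0.5], [-2.1, -2.1, 6.7]],
    [0.15, [0.2, -0.8, -0.5], [-2.1, -2.1, 6.7]]
  ]
}}

```text
time: 16.7
ee_pos: [0.4983, 0.0704, 0.1689]
tcp_rot: [146.7, 0.7, 139.8]
wrist_force: [-0.6, 0.5, 0.4]
opening: 0.0724
```

```bash
python3 - <<'E'
from fr import *
o=get_obs();print(o["q"],o["ee_pos"],o["tcp_rot"],o["opening"]);pr("",o["ee_pos"])
show(plan(P(-130,-1.5,.165),GRPY,3,0.15))
E
```

```text
[ -6.1282803  -23.81643699 -29.06906169  64.02208062  26.71539235
 -51.20545219] [0.49832834 0.0703824  0.16890522] [146.66904137   0.70958046 139.83729318] 0.07239534648043887
 [0.4983, 0.0704, 0.1689] press xy mm [[-122.9, 2.2]]
[0.15, [-0.11, -0.27, -0.02], [-0.55, -0.47, 1.11]]
[0.15, [-0.11, -0.27, -0.02], [-0.55, -0.47, 1.11]]
[0.15, [-0.12, -0.27, -0.03], [-0.55, -0.47, 1.11]]
```

{"method": "play_rows", "body": {
  "rows": [
    [0.15, [-0.1, -0.3, 0], [-0.5, -0.5, 1.1]],
    [0.15, [-0.1, -0.3, 0], [-0.5, -0.5, 1.1]],
    [0.15, [-0.1, -0.2, 0], [-0.5, -0.5, 1.1]],
    [0.15, [0, 0, 0], [0, 0, 0]],
    [0.15, [0, 0, 0], [0, 0, 0]]
  ]
}}

```text
time: 17.2
ee_pos: [0.4953, 0.0626, 0.1631]
tcp_rot: [145.1, 0.1, 136.2]
wrist_force: [-1.1, -0.4, 0.5]
opening: 0.0727
```

```bash
python3 - <<'E'
from fr import *
c=camera("wrist");cv2.imwrite("pics/w13.png",c["img"][:,:,::-1])
o=get_obs();print(o["q"],o["ee_pos"],o["tcp_rot"],o["opening"]);pr("",o["ee_pos"])
show(plan(P(-67.4,-1.5,.0754),GRPY,5,0.15))
E
```

```text
[ -7.3737278  -26.20246565 -31.91780326  61.71730021  27.30502016
 -48.05462132] [0.49527338 0.06264557 0.16310737] [1.45138882e+02 1.31547762e-01 1.36188750e+02] 0.07286674243290268
 [0.4953, 0.0626, 0.1631] press xy mm [[-130.7, -0.9]]
[0.15, [-0.0, 0.04, 2.16], [-0.03, 0.03, -0.0]]
[0.15, [-0.0, 0.03, 2.16], [-0.03, 0.03, -0.0]]
[0.15, [-0.01, 0.03, 2.16], [-0.03, 0.03, -0.0]]
[0.15, [-0.01, 0.03, 2.16], [-0.03, 0.03, -0.0]]
[0.15, [-0.01, 0.03, 2.16], [-0.03, 0.03, -0.0]]
```

View pics/w13.png

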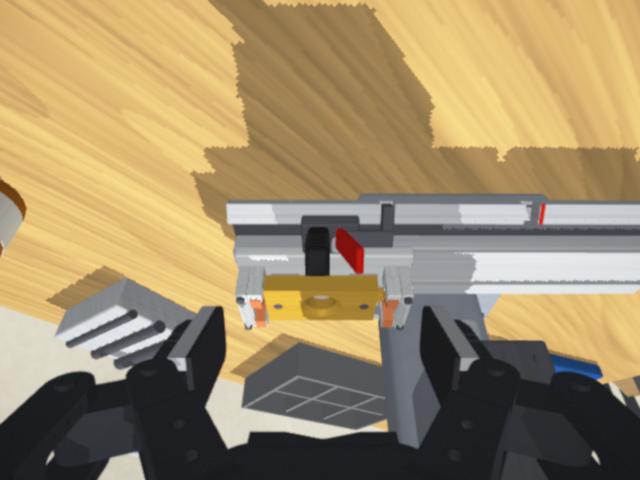

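{"method": "play_rows", "body": {
  "rows": [
    [0.15, [0, 0, 1.4], [0, 0, 0]],
    [0.15, [0, 0, 1.8], [0, 0, 0]],
    [0.15, [0, 0, 1.8], [0, 0, 0]],
    [0.15, [0, 0, 1.2], [0, 0, 0]],
    [0.15, [0, 0, 0], [0, 0, 0]],
    [0.15, [0, 0, 0], [0, 0, 0]]
  ]
}}

```text
time: 17.85
ee_pos: [0.5224, 0.0901, 0.1115]
tcp_rot: [145.2, 0.2, 136.5]
wrist_force: [-0.2, -0.4, 0.1]
opening: 0.0725
```

```bash
python3 - <<'E'
from fr import *
c=camera("wrist");cv2.imwrite("pics/w14.png",c["img"][:,:,::-1])
o=get_obs();print(o["q"],o["ee_pos"],o["tcp_rot"],o["opening"]);pr("",o["ee_pos"])
show(plan(P(-67.4,-1.5,.0754),GRPY,3,0.15))
E
```

```text
[ -3.15642253 -22.1722654  -35.11343661  52.6821834   25.6463371
 -44.08618247] [0.5224159  0.08996246 0.11161048] [145.19745768   0.22812271 136.48757642] 0.07280516231948048
 [0.5224, 0.09, 0.1116] press xy mm [[-92.2, -1.7]]
[0.15, [0.01, -0.01, 1.46], [-0.07, 0.03, 0.09]]
[0.15, [0.01, -0.01, 1.46], [-0.07, 0.03, 0.09]]
[0.15, [0.01, -0.01, 1.46], [-0.07, 0.03, 0.09]]
```

View pics/w14.png

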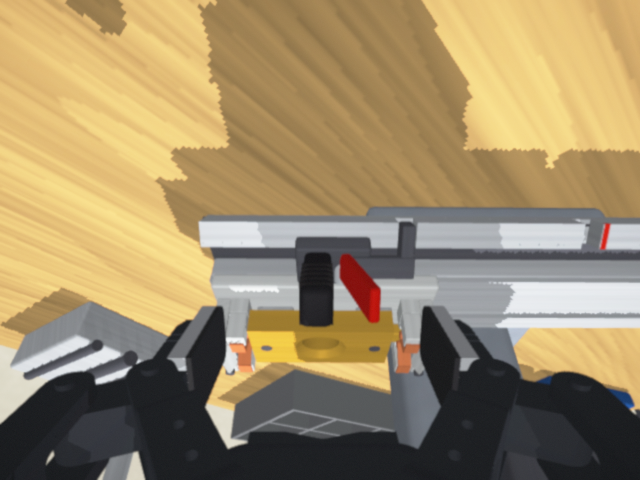

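{"method": "play_rows", "body": {
  "rows": [
    [0.15, [0.1, 0, 1.4], [0, 0, 0]],
    [0.15, [0, 0, 1.6], [0, 0, 0]],
    [0.15, [0, 0, 1.2], [0, 0, 0]],
    [0.15, [0, 0, 0.2], [0, 0, 0]],
    [0.15, [0, 0, 0], [0, 0, 0]]
  ]
}}

```text
time: 18.4
ee_pos: [0.5413, 0.108, 0.0794]
tcp_rot: [145.0, 0.5, 136.5]
wrist_force: [-0.3, -0.2, 0.3]
opening: 0.0727
```

```bash
python3 - <<'E'
from fr import *
c=camera("wrist");cv2.imwrite("pics/w15.png",c["img"][:,:,::-1])
s=camera("side");crop(s,270,250,140,100,5.5,"s15.png")
o=get_obs();print(o["q"],o["ee_pos"],o["tcp_rot"],o["wrist_force"]);pr("",o["ee_pos"])
show(plan(P(-67.4,-0.5,.0754),GRPY,1,0.15))
E
```

```text
[ -0.61970296 -18.95414034 -36.65871056  46.46809977  24.53029997
 -41.51045812] [0.54141467 0.10790835 0.07968408] [144.97493976   0.50965739 136.43707622] [-0.38121127 -0.19528072  0.61416369]
 [0.5414, 0.1079, 0.0797] press xy mm [[-66.1, -3.1]]
[0.15, [0.27, -0.35, 0.27], [0.03, 0.34, 0.4]]
```

View pics/w15.png

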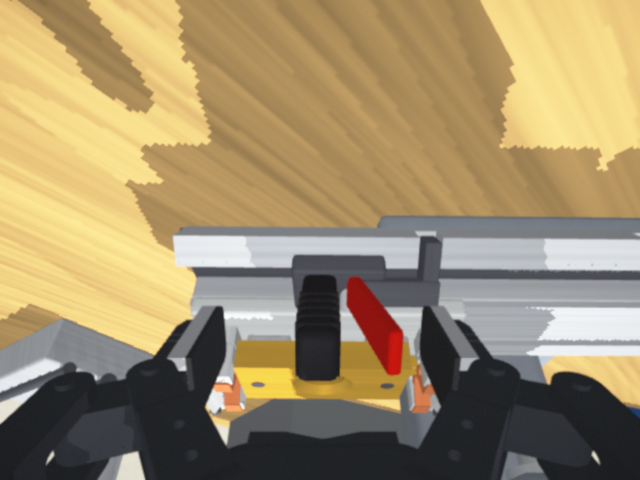

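View pics/s15.png

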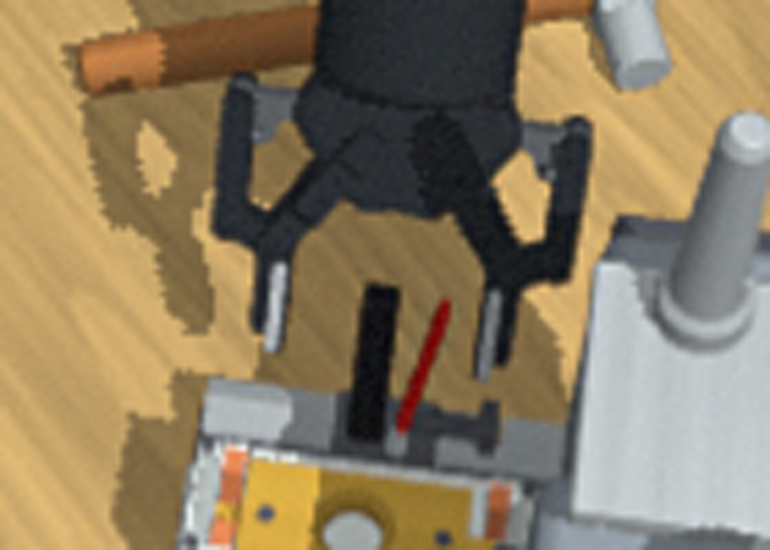

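{"method": "play_rows", "body": {
  "rows": [
    [0.15, [0.25, -0.3, 0.25], [0, 0.3, 0.3]],
    [0.15, [0, 0, 0], [0, 0, 0]],
    [0.4, [0, 0, 0], [0, 0, 0]],
    [0.5, [0, 0, 0], [0, 0, 0]],
    [1, [0, 0, 0], [0, 0, 0]],
    [1, [0, 0, 0], [0, 0, 0]],
    [1, [0, 0, 0], [0, 0, 0]],
    [1, [0, 0, 0], [0, 0, 0]],
    [1, [0, 0, 0], [0, 0, 0]]
  ],
  "newtons": 60
}}

```text
time: 19.4
ee_pos: [0.538, 0.1091, 0.078]
tcp_rot: [144.8, -0.0, 136.4]
wrist_force: [0.2, -1.9, 0.3]
opening: 0.0201
```

```bash
python3 - <<'E'
from fr import *
c=camera("wrist");cv2.imwrite("pics/w16.png",c["img"][:,:,::-1])
s=camera("side");crop(s,270,250,140,100,5.5,"s16.png")
o=get_obs();print(o["q"],o["ee_pos"],o["tcp_rot"],o["wrist_force"],o["opening"]);pr("",o["ee_pos"])
E
```

```text
[ -0.70702845 -19.15985049 -37.01376442  46.55246244  24.9855383
 -41.32676453] [0.53801397 0.10910412 0.078001  ] [ 1.44833109e+02 -4.64160904e-02  1.36396376e+02] [ 1.82026215 -1.33395968  0.20559696] 0.020111658454282828
 [0.538, 0.1091, 0.078] press xy mm [[-67.5, 0.2]]
```

View pics/w16.png

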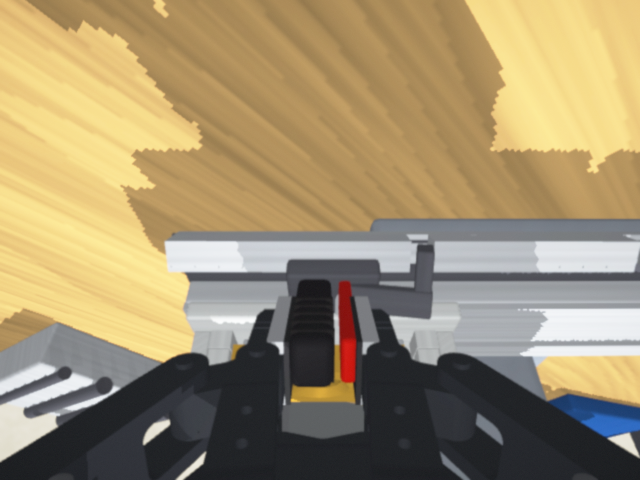

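View pics/s16.png

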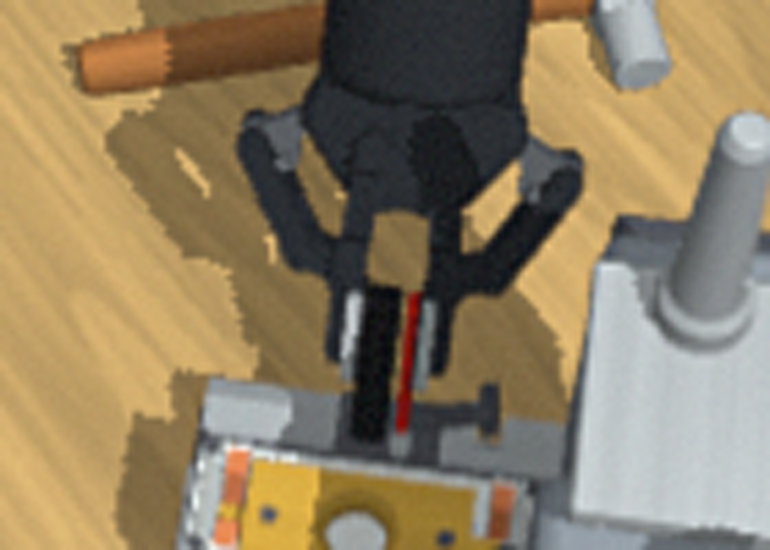

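{"method": "play_rows", "body": {
  "rows": [
    [1, [0.8, 0, 0], [0, 0, 0]],
    [1, [1.5, 0, 0], [0, 0, 0]],
    [1, [1.5, 0, 0], [0, 0, 0]],
    [1, [0, 0, 0], [0, 0, 0]]
  ]
}}

```text
time: 19.9
ee_pos: [0.5097, 0.1362, 0.078]
tcp_rot: [144.8, -0.1, 136.4]
wrist_force: [-4.4, -1.4, 2.3]
opening: 0.0199
```

```bash
python3 - <<'E'
from fr import *
o=get_obs();print(o["q"],o["ee_pos"],o["tcp_rot"],o["wrist_force"],o["opening"]);pr("",o["ee_pos"])
E
```

```text
[  3.09393346 -24.15734246 -40.68314536  46.33929232  23.32822503
 -37.54216761] [0.50967098 0.13621048 0.07802127] [ 1.44803998e+02 -8.68107907e-02  1.36367669e+02] [-4.42769835 -1.39234405  2.2707084 ] 0.019909411265552943
 [0.5097, 0.1362, 0.078] press xy mm [[-67.4, 39.4]]
```

{"method": "play_rows", "body": {
  "rows": [
    [1, [1.2, 0, 0], [0, 0, 0]],
    [1, [1.5, 0, 0], [0, 0, 0]],
    [1, [1.5, 0, 0], [0, 0, 0]],
    [1, [1.0, 0, 0], [0, 0, 0]],
    [1, [0, 0, 0], [0, 0, 0]]
  ]
}}

```text
time: 20.4
ee_pos: [0.4711, 0.1731, 0.078]
tcp_rot: [144.8, -0.0, 136.4]
wrist_force: [-4.7, 0.2, 2.6]
opening: 0.02
```

```bash
python3 - <<'E'
from fr import *
o=get_obs();print(o["q"],o["tcp_rot"],o["wrist_force"],o["opening"]);pr("",o["ee_pos"])
s=camera("side");crop(s,270,250,200,140,4,"s17.png")
c=camera("wrist");cv2.imwrite("pics/w17.png",c["img"][:,:,::-1])
E
```

```text
[  9.19779083 -30.85879856 -45.1351858   46.38701499  20.41226521
 -31.75466908] [ 1.44787269e+02 -3.92648402e-02  1.36361154e+02] [-4.72150438  0.2263807   2.60186134] 0.01999238214090661
 [0.4711, 0.1731, 0.078] press xy mm [[-67.3, 92.7]]
```

View pics/w17.png

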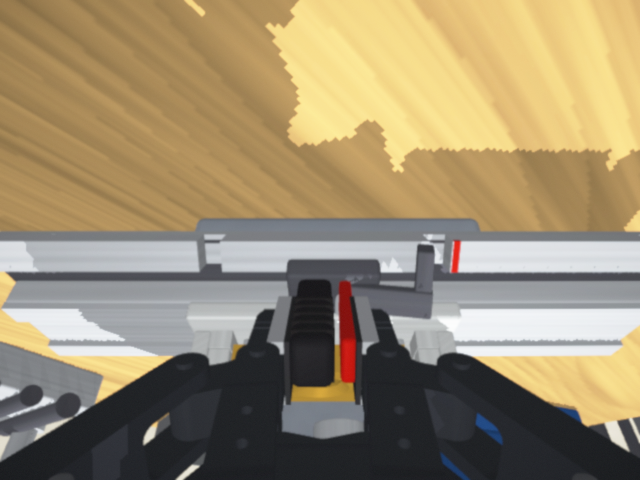

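View pics/s17.png

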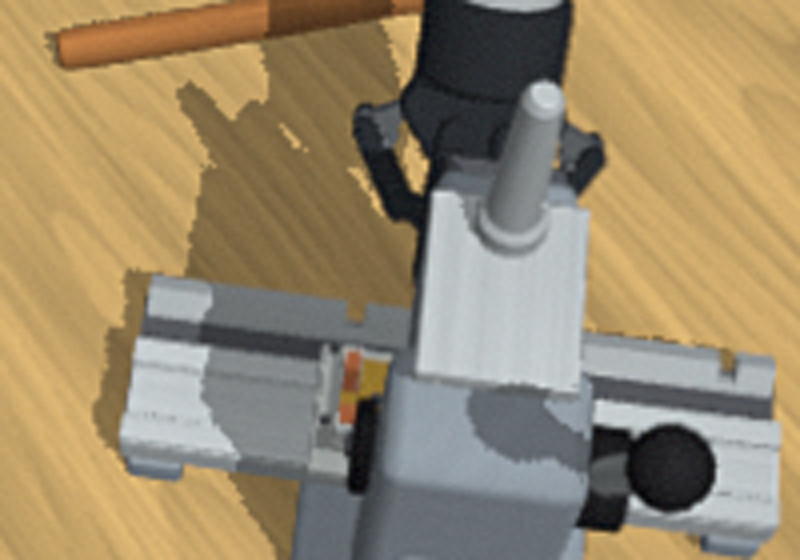

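{"method": "play_rows", "body": {
  "rows": [
    [1, [0.5, 0, 0], [0, 0, 0]],
    [1, [0.2, 0, 0], [0, 0, 0]],
    [1, [0, 0, 0], [0, 0, 0]]
  ]
}}

```text
time: 20.8
ee_pos: [0.4673, 0.1768, 0.078]
tcp_rot: [144.8, 0.0, 136.2]
wrist_force: [-2.4, -0.3, 2.3]
opening: 0.0202
```

```bash
python3 - <<'E'
from fr import *
o=get_obs();print(o["wrist_force"],o["opening"]);pr("",o["ee_pos"])
c=camera("wrist");crop(c,370,220,130,110,6,"w18.png")
im=cv2.imread("pics/w16.png")[220:330,370:500];cv2.imwrite("pics/w16c.png",cv2.resize(im,None,fx=6,fy=5.4,interpolation=cv2.INTER_CUBIC))
E
```

```text
[-2.43915278 -0.25390109  2.2556292 ] 0.02023461156107596
 [0.4673, 0.1768, 0.078] press xy mm [[-67.3, 98.1]]
```

View pics/w18.png

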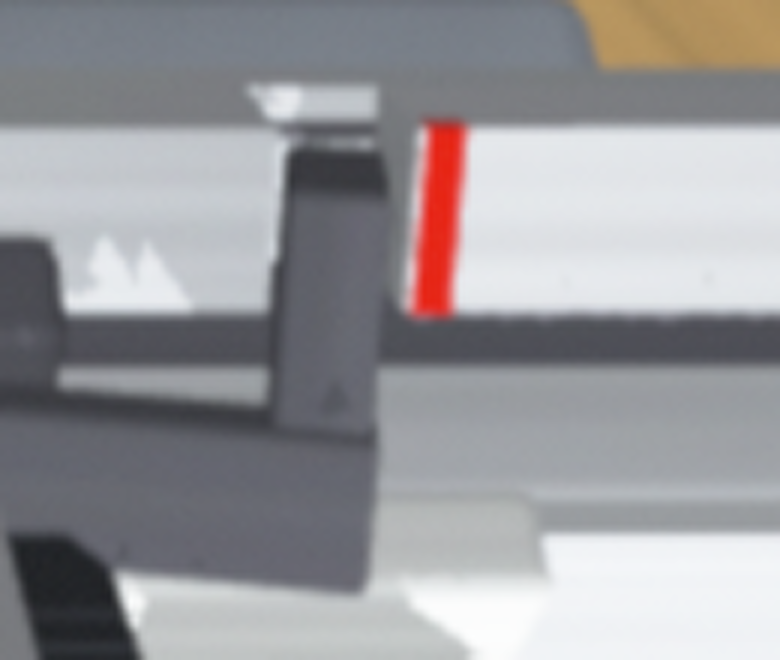

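View pics/w16c.png

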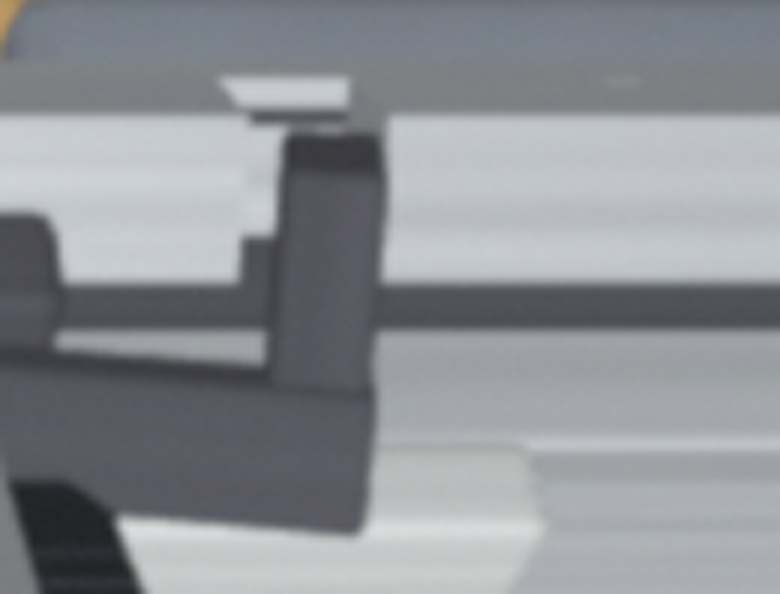

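{"method": "play_rows", "body": {
  "rows": [
    [1, [0.22, 0, 0], [0, 0, 0]],
    [1, [0, 0, 0], [0, 0, 0]],
    [1, [0, 0, 0], [0, 0, 0]]
  ]
}}

```text
time: 21.15
ee_pos: [0.4657, 0.1783, 0.078]
tcp_rot: [144.8, -0.0, 136.2]
wrist_force: [-0.2, -2.0, 1.3]
opening: 0.0203
```

```bash
python3 - <<'E'
from fr import *
o=get_obs();print(o["wrist_force"],o["opening"]);pr("",o["ee_pos"])
c=camera("wrist");crop(c,370,220,130,110,6,"w19.png")
E
```

```text
[-0.24410294 -1.98447422  1.28919542] 0.020301618082477838
 [0.4657, 0.1783, 0.078] press xy mm [[-67.3, 100.2]]
```

View pics/w19.png

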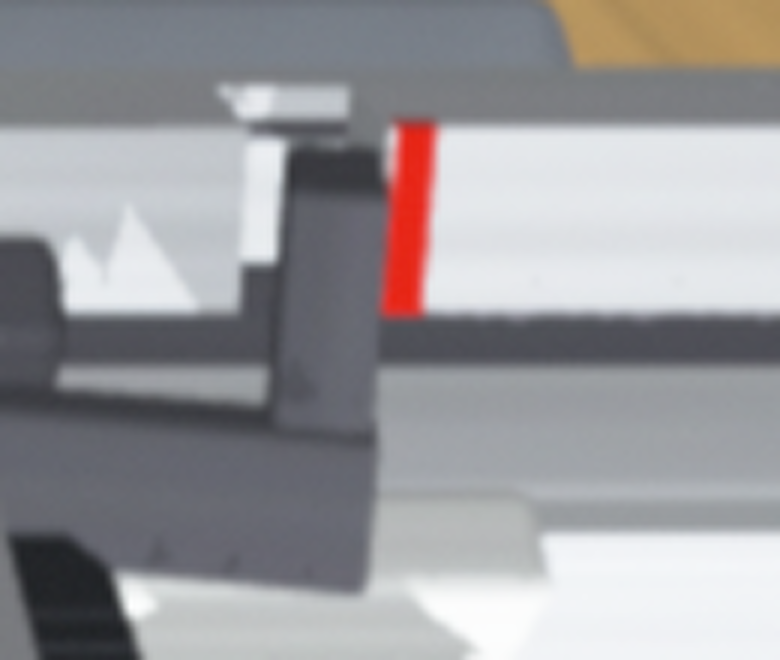

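{"method": "play_rows", "body": {
  "rows": [
    [0.5, [0, 0, 0], [0, 0, 0]],
    [0.3, [0, 0, 0], [0, 0, 0]],
    [0.15, [0, 0, 0], [0, 0, 0]],
    [0.15, [0, 0, 0], [0, 0, 0]],
    [0.15, [0, 0, 0], [0, 0, 0]]
  ]
}}

```text
time: 21.7
ee_pos: [0.4668, 0.1774, 0.0781]
tcp_rot: [144.8, 0.2, 136.1]
wrist_force: [0.1, -0.5, 0.3]
opening: 0.0724
```

```bash
python3 - <<'E'
from fr import *
o=get_obs();print(o["wrist_force"],o["opening"]);pr("",o["ee_pos"])
c=camera("wrist");cv2.imwrite("pics/w20.png",c["img"][:,:,::-1])
E
```

```text
[ 0.0931221  -0.53113192  0.29169857] 0.07237417662873187
 [0.4668, 0.1774, 0.0781] press xy mm [[-67.2, 98.9]]
```

View pics/w20.png

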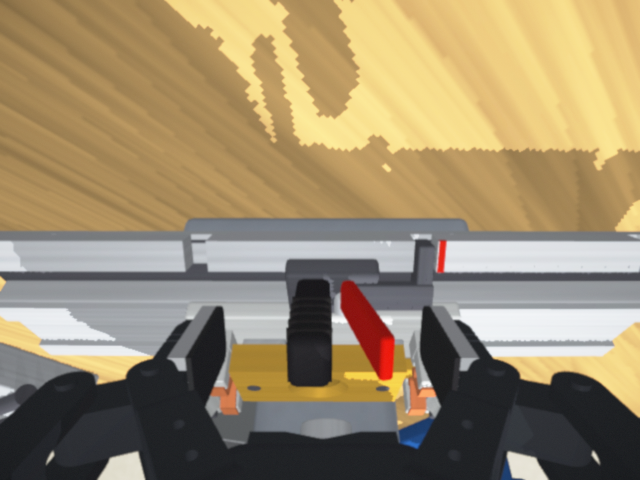

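{"method": "play_rows", "body": {
  "rows": [
    [0.15, [0, 0, -1.5], [0, 0, 0]],
    [0.15, [0, 0, -2.5], [0, 0, 0]],
    [0.15, [0, 0, -2.5], [0, 0, 0]],
    [0.15, [0, 0, -2.5], [0, 0, 0]],
    [0.15, [0, 0, -2.5], [0, 0, 0]],
    [0.15, [0, 0, -1.5], [0, 0, 0]],
    [0.15, [0, 0, 0], [0, 0, 0]],
    [0.15, [0, 0, 0], [0, 0, 0]]
  ]
}}

```text
time: 22.55
ee_pos: [0.4129, 0.1213, 0.1884]
tcp_rot: [144.9, 0.3, 136.0]
wrist_force: [0.1, -0.3, -0.4]
opening: 0.0722
```

```bash
python3 - <<'E'
from fr import *
o=get_obs();print(o["wrist_force"],o["q"]);pr("",o["ee_pos"])
c=camera("wrist");cv2.imwrite("pics/w21.png",c["img"][:,:,::-1]);crop(c,210,180,240,160,3.3,"w21c.png")
t=camera("top");cv2.imwrite("pics/t21.png",t["img"][:,:,::-1])
s=camera("side");crop(s,290,260,190,140,4,"s21.png")
E
```

```text
[ 0.14353305 -0.27039062 -0.39307371] [  1.65247032 -41.52076285 -38.13637718  66.49281357  23.51958109
 -38.79770331]
 [0.4129, 0.1213, 0.1884] press xy mm [[-145.0, 99.2]]
```

View pics/w21c.png

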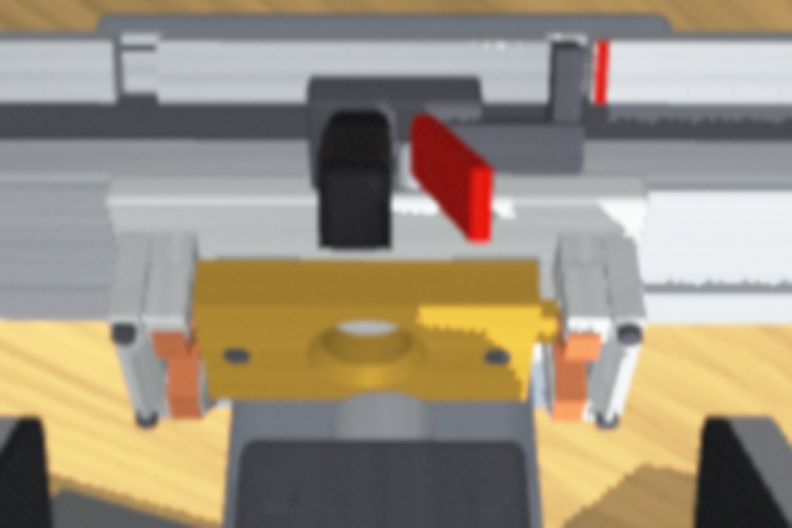

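View pics/s21.png

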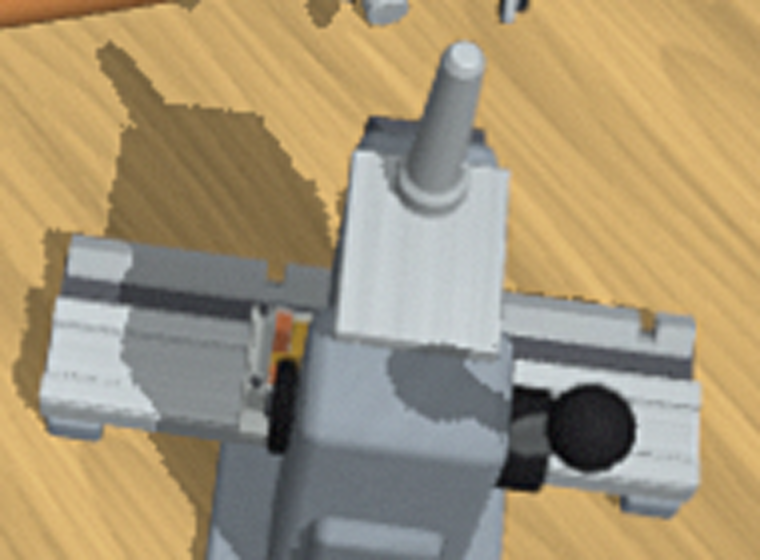

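View pics/t21.png

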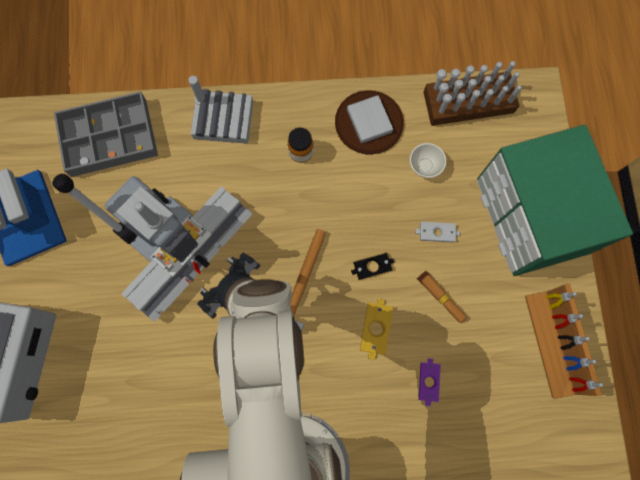

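```bash
python3 -c "
from workcell import *
print(job_done())"
```

```text
the job is handed in; nothing more can be done
None
```

The small brass plate is in the carriage nest, and the carriage is latched at its second stop under the ram. I handed the job in at about 22.7 s of the 64 s allowed.

- **Plate:** I pressed it down until the force rose sharply, peaking at 64 N at the wrist, at the height expected for the nest floor. After I let go, the pictures showed both ears under the spring clips and the plate level. It sits towards the -y end of its play.
- **Carriage:** I squeezed the tab against the grip and slid the carriage 100.0 mm by the arm's own position reading, then let go. The pictures show the tooth down in the notch beside the red mark, and the tab flared out as it was at the start.
- **Surroundings:** The other plates, mallet, jar, bowl and clamp are where they were in the first top picture. At hand-in the gripper was about 130 mm clear of the grip, with the wrist force near zero.

**Checks that disagreed:**
- **Camera offsets:** The cameras differed by a few millimetres on where the nest is. I settled this by lining the ears up with the slots in the wrist picture, and with both blocks in the side picture.
- **Tool tilt:** The tool read about 0.4° of tilt while it still held the seated plate. The pictures after release showed no tilt in the plate.

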